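# Refill the parts drawer with capacitors

## Task

Put the loose capacitors away: pour all six from the white cup into the open top drawer of the grey parts cabinet, stand the empty cup upright in the low black tray, then push the drawer fully shut. Leave the other things on the bench where they are.

Things in the scene. Friction and masses are not known exactly. Their poses are not given: they have to be found in the camera images.
- cup: White round plastic cup, loose, tapered, 85 mm high, outer diameter 52 mm at the foot and 76 mm at the rim (with a straight grip collar of 68 mm diameter from 27 to 57 mm height), wall 2.5 mm, floor 5 mm thick, 60 g, smooth. It starts upright, holding the six capacitors to about 50 mm height. Origin: centre of its underside; z up along its axis to the mouth.
- cup_rim (a point): Centre of the cup's mouth, 85 mm above its underside.
- drawer_floor (a point): Point on the inner floor of the top drawer (starts pulled out), moving with it, about the middle of the part open from above; x points into the cabinet, z up. The floor runs from x = -57 to 117 mm, y = -74 to 74 mm. Walls: 6 mm thick, 43 mm high above the floor; front panel: outer face at x = -78 mm, top edge 52 mm up. The rear part is under the cabinet.
- cab_drawer0_handle (a point): Middle of the top drawer's dark bar handle (95 mm long, along y), 35 mm before the front panel and 113 mm before drawer_floor, 27 mm above the drawer's floor. Pushing here, or on the front panel, shuts the drawer.
- cab_drawer0 (a joint): How far the top drawer is pulled out of the cabinet, m: 0 fully shut, up to 0.149. It slides along the cabinet's x with about 1 N of friction. The fixed grey cabinet is 220 mm deep, 190 mm wide and 150 mm high, its front faces -x at its yaw, and it has a second drawer below that stays shut.
- tray: Low black square plastic tray, fixed, 140 x 140 mm outside, 12 mm high, wall and floor 4 mm thick, empty. Origin: centre of its underside.
- cap0: One of six alike capacitors in the cup: black upright cylinder with a silver top, 17 mm in diameter, 22 mm long, 15 g, loose. Origin: centre of its underside, z along its axis.
- cap1: One of six alike capacitors in the cup: black upright cylinder with a silver top, 17 mm in diameter, 22 mm long, 15 g, loose. Origin: centre of its underside, z along its axis.
- cap2: One of six alike capacitors in the cup: black upright cylinder with a silver top, 17 mm in diameter, 22 mm long, 15 g, loose. Origin: centre of its underside, z along its axis.
- cap3: One of six alike capacitors in the cup: black upright cylinder with a silver top, 17 mm in diameter, 22 mm long, 15 g, loose. Origin: centre of its underside, z along its axis.
- cap4: One of six alike capacitors in the cup: black upright cylinder with a silver top, 17 mm in diameter, 22 mm long, 15 g, loose. Origin: centre of its underside, z along its axis.
- cap5: One of six alike capacitors in the cup: black upright cylinder with a silver top, 17 mm in diameter, 22 mm long, 15 g, loose. Origin: centre of its underside, z along its axis.
- spool: Bystander: spool of solder wire with red flanges, 60 mm diameter, 60 mm high, loose. Origin: centre of its underside.
- heatsink: Bystander: finned aluminium heat sink, 60 x 50 x 30 mm, loose. Origin: centre of its underside.
- screwdriver: Bystander: screwdriver with a yellow handle, 170 mm long, lying, loose. Origin near its middle, x along it.
- meter: Bystander: yellow multimeter lying on its back, 150 x 80 x 41 mm, loose. Origin: centre of its underside.
- tweezers: Bystander: steel tweezers lying flat, 120 mm long, 6 mm thick, loose. Origin: its middle.
Not all that is in view belongs to the job. Of the things that look like the cup, take the one that is farthest from the robot's base at the start.

How it is judged:
On the way, in this order (a step that is already met when the one before it is completed fails the run):
1. all six capacitors lie in the open drawer while the cup is still held (x of cap0 in the frame of drawer_floor between -0.066 and 0.126 m and y of cap0 in the frame of drawer_floor between -0.082 and 0.082 m and z of cap0 in the frame of drawer_floor between -0.01 and 0.055 m and x of cap1 in the frame of drawer_floor between -0.066 and 0.126 m and y of cap1 in the frame of drawer_floor between -0.082 and 0.082 m and z of cap1 in the frame of drawer_floor between -0.01 and 0.055 m and x of cap2 in the frame of drawer_floor between -0.066 and 0.126 m and y of cap2 in the frame of drawer_floor between -0.082 and 0.082 m and z of cap2 in the frame of drawer_floor between -0.01 and 0.055 m and x of cap3 in the frame of drawer_floor between -0.066 and 0.126 m and y of cap3 in the frame of drawer_floor between -0.082 and 0.082 m and z of cap3 in the frame of drawer_floor between -0.01 and 0.055 m and x of cap4 in the frame of drawer_floor between -0.066 and 0.126 m and y of cap4 in the frame of drawer_floor between -0.082 and 0.082 m and z of cap4 in the frame of drawer_floor between -0.01 and 0.055 m and x of cap5 in the frame of drawer_floor between -0.066 and 0.126 m and y of cap5 in the frame of drawer_floor between -0.082 and 0.082 m and z of cap5 in the frame of drawer_floor between -0.01 and 0.055 m and value of joint cab_drawer0 above 0.06 m and contact force between the fingers and cup above 0.5 N), for 0.1 s.
2. the empty cup stands upright in the tray, let go, the drawer not yet shut (x of cup in the frame of tray between -0.044 and 0.044 m and y of cup in the frame of tray between -0.044 and 0.044 m and z of cup in the frame of tray between -0.002 and 0.01 m and angle between cup's own z axis and vertical below 0.1 rad and linear speed of cup below 0.02 m/s and contact force between the fingers and cup below 0.3 N and value of joint cab_drawer0 above 0.03 m), for 0.2 s.
At the end, for the whole second after the job is handed in: All six capacitors lie in the top drawer, the drawer is shut to within 6 mm, and the cup stands upright (within 0.1 rad) and at rest on the floor of the tray, let go (x of cap0 in the frame of drawer_floor between -0.066 and 0.126 m and y of cap0 in the frame of drawer_floor between -0.082 and 0.082 m and z of cap0 in the frame of drawer_floor between -0.01 and 0.055 m and x of cap1 in the frame of drawer_floor between -0.066 and 0.126 m and y of cap1 in the frame of drawer_floor between -0.082 and 0.082 m and z of cap1 in the frame of drawer_floor between -0.01 and 0.055 m and x of cap2 in the frame of drawer_floor between -0.066 and 0.126 m and y of cap2 in the frame of drawer_floor between -0.082 and 0.082 m and z of cap2 in the frame of drawer_floor between -0.01 and 0.055 m and x of cap3 in the frame of drawer_floor between -0.066 and 0.126 m and y of cap3 in the frame of drawer_floor between -0.082 and 0.082 m and z of cap3 in the frame of drawer_floor between -0.01 and 0.055 m and x of cap4 in the frame of drawer_floor between -0.066 and 0.126 m and y of cap4 in the frame of drawer_floor between -0.082 and 0.082 m and z of cap4 in the frame of drawer_floor between -0.01 and 0.055 m and x of cap5 in the frame of drawer_floor between -0.066 and 0.126 m and y of cap5 in the frame of drawer_floor between -0.082 and 0.082 m and z of cap5 in the frame of drawer_floor between -0.01 and 0.055 m and x of cup in the frame of tray between -0.044 and 0.044 m and y of cup in the frame of tray between -0.044 and 0.044 m and z of cup in the frame of tray between -0.002 and 0.01 m and angle between cup's own z axis and vertical below 0.1 rad and linear speed of cup below 0.02 m/s and contact force between the fingers and cup below 0.3 N and value of joint cab_drawer0 below 0.006 m); the robot touches nothing.
It fails at once if a bystander (spool, heat sink, screwdriver, multimeter or tweezers) is moved by more than 30 mm (distance of any of spool, heatsink, screwdriver, meter, tweezers from where it was at the start of the episode above 0.03 m).
It also fails if it takes over 69 s, if anything falls off the work surface, if the arm or the gripper's body presses on something with over 40 N, if the wrist force passes 120 N, or if a joint passes its speed limit or range.

## Robot

A 6-joint arm with a two-finger parallel gripper is mounted at the origin on the work surface. World frame = base frame: x ahead of the robot, y to its left, z up, the work surface at z = 0. Lengths are in m, angles in rad, forces in N, time in s.
With the tool pointing down it reaches from about 0.35 to 0.85 m from the base axis. Payload 8.1 kg.
Tool frame: the origin (TCP) lies at the very end of the fingers, on their centre line; the grasp point (between the pads) lies 19 mm behind it; x points along the fingers, y is the direction in which the jaws open and shut, and the axes are right-handed (so a half turn about x gives the same grasp; the last joint's range is limited). The gripper opens to 93 mm and grips with 3 to 60 N. Pads are 15 mm wide; open, the fingers measure 128 mm over their backs; the gripper's body (75 mm by 188 mm) begins 65 mm behind the grasp point.
Start: joints at [-1.43, 0.13, 1.488, -0, 1.523, -0.085], TCP at [0.134, -0.585, 0.219] pointing down, gripper open.
Joint ranges: [-2.96, 2.96], [-0.89, 2.26], [0.02, 2.5], [-1.34, 4.48], [0, 2.73], [-2.66, 2.66]. Speed limits (rad/s): [2.39, 2.39, 2.79, 3.14, 3.14, 3.14].

## Interface

Orientations are given as a rotation vector (axis times angle).
In Python, from plant import * gives the robot as it stands. The module is installed in compiled form; this text tells all that it offers.
- The arm moves only by the tool apply_moves, never from a script. Its argument "series" is a list of rows, each an object with "jaw": the gripper's target within -1 to 1 (shut at 1, half-way at 0, fully open at -1); "linear": the shift along the tool's x, y, z normalised to -1 to 1, where 1 is 0.6 m, a list of three; "roll": the turn about the tool's x normalised to -1 to 1, where 1 is 30 degrees. A call has 1 to 20 rows; each row is the pose to reach, as a shift and turn from the pose measured when the call began, along the tool's axes at that moment; what a row does not reach only later rows make up. A row lasts 1/8 s, in which the tool goes at most 62.5 mm and 10.7 degrees, less where a joint would pass 70% of its speed; a pose out of reach is approached as far as the arm can. A call with a number of a shift or a turn outside -1 to 1 is refused whole. A call with a gripper value outside its range is refused whole. The fingers move at their own pace and stop on an object; "force" is the grip in N (left out, the last holds). Time passes only in rows, so rows that repeat a pose let the fingers close. It gives the time, the measured TCP pose, the force and the opening at its end, in the units of the state.
- read_state(): the state, without advancing time (a new reading comes with each control period).
- read_camera(name): name is "side" or "top" or "wrist"; returns a dict with "pixels" (400x640x3 uint8, blue, green, red), "intrinsics" (3x3 intrinsics, pixels), "rvec" (rotation vector, rad) and "tvec" (3), from world to camera coordinates, as OpenCV has them; the wrist camera has in their place "tool_from_camera" (4x4, takes a point from camera to tool coordinates, whose origin is the TCP and whose axes are the tool frame's). Camera axes: x right, y down, z forward; pixel columns grow to the right and rows downward; lengths in m; the calibration is good to about 2 mm. A picture is of the moment at which its call begins: read the wrist's pose just before it. There is no depth.
- close_job(): hands the job in, once; it reports no verdict.
The state is a dict: "t": time; "q": joint angles; "dq": joint speeds; "joint_torque": joint torques, N m; "tool_pos": TCP position; "orientation": TCP orientation; "force": force on the tool from outside, world axes, zero at the start; "wrist_torque": the same for the moment, N m; "opening": finger opening in m.
Only numpy, scipy, OpenCV 4.12 (cv2) and the standard library are available. Lean on these libraries where they do the work, as an engineer would, in place of code of your own. Each camera call takes 0.05 s, during which the arm holds its last target. There are 200 camera calls.

## Working session

There is one attempt and no reset: what is moved stays moved. The work goes in short steps, Python scripts to look and compute and a tool call to move; the robot and the scene stay as the last step left them, time stands still between calls to the robot, and variables do not carry over. Pictures are saved under pics/ and viewed, about 8 in all and at most 12, crops included, and the job is handed in when it is done.

Besides the shell and the picture viewer there is one more tool, called after ">>>" as a command line: name --argument value ..., lists and objects as JSON in quotes. apply_moves: Moves the arm, as the interface text tells. Its arguments: {"type":"object","properties":{"series":{"type":"array"},"force":{"type":"number"}},"required":["series"]}

```bash
mkdir -p pics; python3 - <<'E'
from plant import *
import cv2
s=read_state(); print(s)
for n in ["side","top"]:
    c=read_camera(n); cv2.imwrite(f"pics/{n}0.png",c["pixels"]); print(n,c["intrinsics"],c["rvec"],c["tvec"])
E
```

```text
{'t': 0.0, 'q': array([-1.43041411e+00,  1.31192217e-01,  1.48923951e+00,  1.16404607e-05,
        1.52300486e+00, -8.53740719e-02]), 'dq': array([-0.00121677, -0.00066715,  0.00047135,  0.00079436,  0.00019095,
       -0.00079498]), 'joint_torque': array([-2.98180552e-03, -5.59842610e+01, -4.91761351e+01,  7.64313480e-02,
        3.48999817e-02, -1.46259340e-04]), 'tool_pos': array([ 0.1342689 , -0.58421042,  0.21759074]), 'orientation': array([ 2.10271194,  0.24031823, -2.10279466]), 'force': array([-0.18904193, -0.32018356, -0.0132704 ]), 'wrist_torque': array([-0.00830746, -0.03844059,  0.05259639]), 'opening': 0.09330622564530719}
side [[384.16218271   0.         319.80718569]
 [  0.         384.16218271 199.91266323]
 [  0.           0.           1.        ]] [ 0.73036355 -2.41836786  1.34989256] [0.48998101 0.2094638  0.99324656]
top [[409.14267071   0.         313.38525947]
 [  0.         409.14267071 192.19274041]
 [  0.           0.           1.        ]] [ 2.16477628 -2.13985843  0.20035273] [0.05429942 0.5467366  1.04183705]
```

View pics/top0.png

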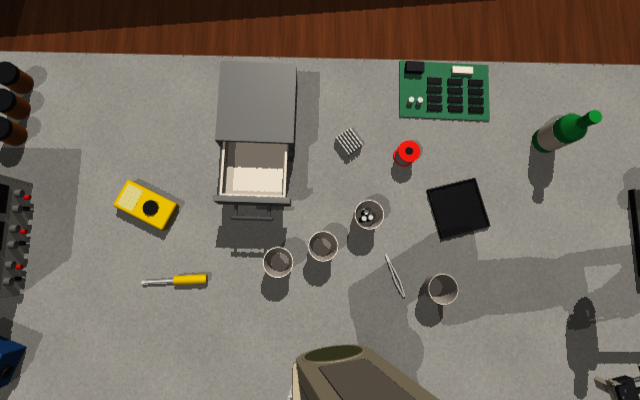

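View pics/side0.png

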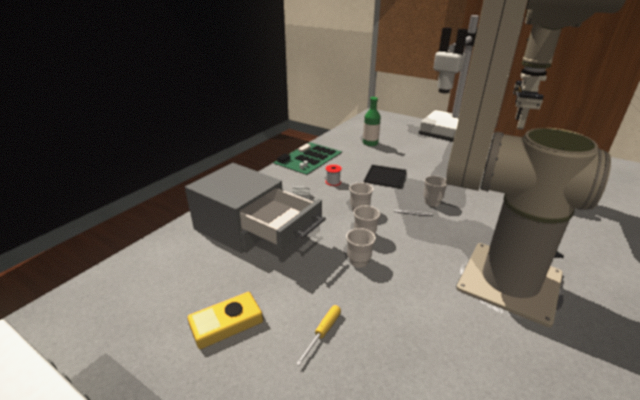

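The top view shows the capacitor-filled cup at (369,214), which is also the farthest cup. The empty cups are at (323,247), (278,262) and (443,289), and the tray is at (458,209). The drawer is open, with its corners near (222,140)–(288,195). The side view confirms this. I'll locate them next.

```bash
cat > h.py <<'E'
from plant import *
import cv2, numpy as np
from scipy.spatial.transform import Rotation as R
def cam(n,save=None):
    s=read_state(); c=read_camera(n)
    if save: cv2.imwrite(save,c["pixels"])
    if n=="wrist":
        T=np.eye(4);T[:3,:3]=R.from_rotvec(s["orientation"]).as_matrix();T[:3,3]=s["tool_pos"]
        W=T@np.array(c["tool_from_camera"]); c["Rw"]=W[:3,:3];c["o"]=W[:3,3]
    else:
        A=R.from_rotvec(np.ravel(c["rvec"])).as_matrix(); c["Rw"]=A.T; c["o"]=-A.T@np.ravel(c["tvec"])
    return c
def px(c,u,v,z):
    d=c["Rw"]@np.linalg.inv(c["intrinsics"])@[u,v,1]
    return (c["o"]+d*(z-c["o"][2])/d[2])
def proj(c,p): 
    q=c["intrinsics"]@(c["Rw"].T@(np.array(p)-c["o"])); return q[:2]/q[2]
def st():
    s=read_state(); M=R.from_rotvec(s["orientation"]).as_matrix()
    print("t",s["t"],"q",s["q"].round(3),"p",s["tool_pos"].round(4),"open",round(s["opening"],4),"F",s["force"].round(1));print(M.round(3)); return s,M
E
python3 - <<'E'
from h import *
c=cam("top"); print("cam",c["o"])
for n,u,v,z in [("cup",369,214,.085),("cupB",323,247,.085),("cupC",278,262,.085),("cupD",443,289,.085),("trayc",458,209,.012),("tray1",427,190,.012),("tray2",477,179,.012),("tray3",490,230,.012),("tray4",440,240,.012),
 ("cabBL",220,62,.15),("cabBR",297,67,.15),("cabFL",217,140,.15),("cabFR",296,142,.15),("drwFL",215,198,.135),("drwFR",290,203,.135),("spool",407,152,.06),("heats",349,142,.03),("tweez1",387,256,0),("tweez2",404,296,0),("pcb",445,120,0),("pcbL",430,120,0)]:
    print(n,px(c,u,v,z).round(3))
st()
E
```

```text
cam [0.37602389 0.09030971 1.11253942]
cup [ 0.485 -0.08   0.085]
cupB [0.401 0.037 0.085]
cupC [0.363 0.148 0.085]
cupD [ 0.301 -0.261  0.085]
trayc [ 0.51  -0.336  0.012]
tray1 [ 0.561 -0.253  0.012]
tray2 [ 0.594 -0.393  0.012]
tray3 [ 0.453 -0.422  0.012]
tray4 [ 0.425 -0.283  0.012]
cabBL [0.854 0.299 0.15 ]
cabBR [0.845 0.108 0.15 ]
cabFL [0.653 0.298 0.15 ]
cabFR [0.652 0.107 0.15 ]
drwFL [0.514 0.299 0.135]
drwFR [0.504 0.119 0.135]
spool [ 0.655 -0.187  0.06 ]
heats [ 0.689 -0.036  0.03 ]
tweez1 [ 0.381 -0.141  0.   ]
tweez2 [ 0.276 -0.185  0.   ]
pcb [ 0.767 -0.315  0.   ]
pcbL [ 0.766 -0.272  0.   ]
t 0.15 q [-1.43   0.131  1.489  0.     1.523 -0.085] p [ 0.1343 -0.5843  0.2178] open 0.093 F [-0.5  0.5  0.1]
[[-0.     0.224 -0.975]
 [ 0.001 -0.975 -0.224]
 [-1.    -0.001 -0.   ]]
```

>>> apply_moves --series '[{"jaw":-1,"linear":[-0.3,0,0],"roll":0},{"jaw":-1,"linear":[-0.6,0,0],"roll":0},{"jaw":-1,"linear":[-1,0,0],"roll":0},{"jaw":-1,"linear":[-1,0,0],"roll":0},{"jaw":-1,"linear":[-1,0,0],"roll":0},{"jaw":-1,"linear":[-1,0,0],"roll":0},{"jaw":-1,"linear":[-1,0,0],"roll":0},{"jaw":-1,"linear":[-1,0,0],"roll":0},{"jaw":-1,"linear":[-1,0,0],"roll":0},{"jaw":-1,"linear":[-1,0,0],"roll":0},{"jaw":-1,"linear":[-1,0,0],"roll":0},{"jaw":-1,"linear":[-1,0,0],"roll":0}]'

```text
t: 1.65
tool_pos: [0.1192, -0.5186, 0.708]
orientation: [2.089, 0.196, -2.08]
force: [-0.2, 0.3, 0.1]
opening: 0.093
```

```bash
python3 -c "from h import *;st()"
```

```text
t 1.65 q [-1.444  0.51   0.024  0.007  2.569 -0.093] p [ 0.1192 -0.5186  0.708 ] open 0.093 F [-0.2  0.3  0.1]
[[ 0.008  0.224 -0.975]
 [-0.038 -0.974 -0.224]
 [-0.999  0.039  0.   ]]
```

>>> apply_moves --series '[{"jaw":-1,"linear":[0.3,-0.3,-0.4],"roll":0},{"jaw":-1,"linear":[0.3,-0.56,-0.75],"roll":0},{"jaw":-1,"linear":[0.3,-0.56,-0.75],"roll":0},{"jaw":-1,"linear":[0.3,-0.56,-0.75],"roll":0},{"jaw":-1,"linear":[0.3,-0.56,-0.75],"roll":0},{"jaw":-1,"linear":[0.3,-0.56,-0.75],"roll":0},{"jaw":-1,"linear":[0.3,-0.56,-0.75],"roll":0},{"jaw":-1,"linear":[0.3,-0.56,-0.75],"roll":0},{"jaw":-1,"linear":[0.3,-0.56,-0.75],"roll":0},{"jaw":-1,"linear":[0.3,-0.56,-0.75],"roll":0},{"jaw":-1,"linear":[0.3,-0.56,-0.75],"roll":0},{"jaw":-1,"linear":[0.3,-0.56,-0.75],"roll":0}]'

```text
t: 3.15
tool_pos: [0.4841, -0.097, 0.514]
orientation: [2.086, 0.198, -2.081]
force: [0.1, 0.1, -0.2]
opening: 0.0928
```

```bash
python3 -c "from h import *;st()"
```

```text
t 3.15 q [-0.275 -0.086  1.168 -0.039  2.042  1.05 ] p [ 0.4841 -0.097   0.514 ] open 0.0928 F [ 0.1  0.1 -0.2]
[[ 0.007  0.226 -0.974]
 [-0.038 -0.973 -0.226]
 [-0.999  0.038  0.002]]
```

>>> apply_moves --series '[{"jaw":-1,"linear":[-1,0,-1],"roll":0},{"jaw":-1,"linear":[-1,0,-1],"roll":0},{"jaw":-1,"linear":[-1,0,-1],"roll":0},{"jaw":-1,"linear":[-1,0,-1],"roll":0},{"jaw":-1,"linear":[-1,0,-1],"roll":0},{"jaw":-1,"linear":[-1,0,-1],"roll":0},{"jaw":-1,"linear":[-1,0,-1],"roll":0},{"jaw":-1,"linear":[-1,0,-1],"roll":0},{"jaw":-1,"linear":[-1,0,-1],"roll":0},{"jaw":-1,"linear":[-1,0,-1],"roll":0},{"jaw":-1,"linear":[-1,0,-1],"roll":0},{"jaw":-1,"linear":[-1,0,-1],"roll":0}]'

```text
t: 4.65
tool_pos: [0.6312, 0.004, 0.6354]
orientation: [2.129, 0.193, -2.031]
force: [0.5, -0.2, -0.0]
opening: 0.0929
```

```bash
python3 -c "from h import *;st()"
```

```text
t 4.65 q [-0.054  0.641  0.022 -0.054  2.424  1.247] p [0.6312 0.004  0.6354] open 0.0929 F [ 0.5 -0.2 -0. ]
[[ 0.051  0.225 -0.973]
 [-0.038 -0.973 -0.227]
 [-0.998  0.049 -0.041]]
```

>>> apply_moves --series '[{"jaw":-1,"linear":[-0.5,0,-1],"roll":0},{"jaw":-1,"linear":[-0.5,0,-1],"roll":0},{"jaw":-1,"linear":[-0.5,0,-1],"roll":0}]'

```text
t: 5.03
tool_pos: [0.6776, 0.036, 0.6077]
orientation: [2.172, 0.19, -1.981]
force: [-0.4, 1.2, 0.2]
opening: 0.0929
```

>>> apply_moves --series '[{"jaw":-1,"linear":[-0.5,0,-1],"roll":0},{"jaw":-1,"linear":[-0.5,0,-1],"roll":0},{"jaw":-1,"linear":[-0.5,0,-1],"roll":0}]'

```text
t: 5.4
tool_pos: [0.7139, 0.0632, 0.5892]
orientation: [2.218, 0.189, -1.927]
force: [0.0, 1.0, 0.4]
opening: 0.0927
```

```bash
python3 -c "from h import *;st()"
```

```text
t 5.4 q [ 0.037  0.718  0.023 -0.049  2.257  1.343] p [0.7139 0.0632 0.5892] open 0.0927 F [0.  1.  0.4]
[[ 0.144  0.224 -0.964]
 [-0.033 -0.972 -0.231]
 [-0.989  0.065 -0.132]]
```

>>> apply_moves --series '[{"jaw":-1,"linear":[0,0,-1],"roll":0},{"jaw":-1,"linear":[0,0,-1],"roll":0},{"jaw":-1,"linear":[0,0,-1],"roll":0}]'

```text
t: 5.78
tool_pos: [0.7863, 0.0907, 0.5265]
orientation: [2.262, 0.189, -1.873]
force: [0.5, 0.2, 0.2]
opening: 0.0929
```

```bash
python3 -c "from h import *;st()"
```

```text
t 5.775 q [ 0.07   0.813  0.024 -0.048  2.116  1.38 ] p [0.7863 0.0907 0.5265] open 0.0929 F [0.5 0.2 0.2]
[[ 0.189  0.223 -0.956]
 [-0.028 -0.972 -0.232]
 [-0.982  0.071 -0.178]]
```

```bash
python3 - <<'E'
import numpy as np
D=[(.131192,1.489239,1.523005,.59944,.2176),(.51,.024,2.569,.5321,.708),(-.086,1.168,2.042,.4937,.514),(.641,.022,2.424,.6312,.6354),(.718,.023,2.257,.7167,.5892),(.813,.024,2.116,.7915,.5265)]
A=[];b=[]
for q2,q3,q5,r,z in D:
    a=q2+q3;s=a+q5
    A+=[[1,0,np.sin(q2),np.sin(a),np.sin(s),np.cos(a)],[0,1,np.cos(q2),np.cos(a),np.cos(s),-np.sin(a)]];b+=[r,z]
A=np.array(A);b=np.array(b)
for n in (5,6):
    x,_,rk,sv=np.linalg.lstsq(A[:,:n],b,rcond=None);print(x.round(4),sv.round(3),(A[:,:n]@x-b).round(4))
E
```

```text
[0.0085 0.2603 0.4032 0.5701 0.4037] [4.502 2.931 0.978 0.418 0.071] [ 0.0304  0.0104 -0.021  -0.0085 -0.0094  0.012  -0.0087 -0.0058 -0.0003
 -0.0042  0.0089 -0.0039]
[0.002  0.3107 0.369  0.5532 0.3696 0.0617] [4.685 3.524 1.051 0.62  0.364 0.071] [-0.0003  0.0002 -0.001   0.0002  0.0006  0.0001  0.0008  0.     -0.0001
  0.0001  0.     -0.0006]
```

>>> apply_moves --series '[{"jaw":-1,"linear":[-0.7,0,-1],"roll":0},{"jaw":-1,"linear":[-0.7,0,-1],"roll":0}]'

```text
t: 6.02
tool_pos: [0.7897, 0.1036, 0.55]
orientation: [2.314, 0.19, -1.808]
force: [-0.3, -0.2, 0.5]
opening: 0.0929
```

>>> apply_moves --series '[{"jaw":-1,"linear":[-0.7,0,-1],"roll":0},{"jaw":-1,"linear":[-0.7,0,-1],"roll":0}]'

```text
t: 6.28
tool_pos: [0.7923, 0.1154, 0.5752]
orientation: [2.367, 0.191, -1.739]
force: [-0.3, -0.2, -0.0]
opening: 0.0934
```

>>> apply_moves --series '[{"jaw":-1,"linear":[-0.7,0,-1],"roll":0},{"jaw":-1,"linear":[-0.7,0,-1],"roll":0}]'

```text
t: 6.52
tool_pos: [0.7933, 0.1262, 0.6015]
orientation: [2.417, 0.194, -1.67]
force: [-0.1, 0.2, -0.3]
opening: 0.0929
```

```bash
python3 -c "from h import *;st()"
```

```text
t 6.525 q [ 0.115  0.731  0.022 -0.05   2.028  1.419] p [0.7933 0.1262 0.6015] open 0.0929 F [-0.1  0.2 -0.3]
[[ 0.354  0.218 -0.909]
 [-0.005 -0.972 -0.235]
 [-0.935  0.087 -0.343]]
```

```bash
cat > kin.py <<'E'
import numpy as np
from scipy.spatial.transform import Rotation as R
from scipy.optimize import least_squares
lo=np.array([-2.96,-.89,.02,-1.34,0,-2.66]);hi=np.array([2.96,2.26,2.5,4.48,2.73,2.66])
P0=[0,.31,.37,.55,.37,.06]
def fk(q,P,R0=np.eye(3)):
    a1,d1,L1,L2,L3,e=P
    r=lambda ax,t:R.from_euler(ax,t).as_matrix()
    A=r('z',q[0]);p=np.array([0,0,d1])+A@[a1,0,0]
    A=A@r('y',q[1]);p=p+A@[0,0,L1]
    A=A@r('y',q[2]);p=p+A@[e,0,L2]
    A=A@r('z',q[3])@r('y',q[4])@r('z',q[5]);p=p+A@[0,0,L3]
    return p,A@R0
D=[([-1.43041,.131192,1.489240,0,1.523005,-.085374],[.13427,-.58421,.2177],[2.10271,.24032,-2.10279]),
([-1.444,.51,.024,.007,2.569,-.093],[.1192,-.5186,.708],[2.089,.196,-2.08]),
([-.275,-.086,1.168,-.039,2.042,1.05],[.4841,-.097,.514],[2.086,.198,-2.081]),
([-.054,.641,.022,-.054,2.424,1.247],[.6312,.004,.6354],[2.129,.193,-2.031]),
([.037,.718,.023,-.049,2.257,1.343],[.7139,.0632,.5892],[2.218,.189,-1.927]),
([.07,.813,.024,-.048,2.116,1.38],[.7863,.0907,.5265],[2.262,.189,-1.873]),
([.115,.731,.022,-.05,2.028,1.419],[.7933,.1262,.6015],[2.417,.194,-1.67])]
R0=fk(D[0][0],P0)[1].T@R.from_rotvec(D[0][2]).as_matrix()
P=least_squares(lambda P:np.concatenate([fk(q,P)[0]-p for q,p,_ in D]),P0).x
def ik(p,M,seeds):
    best=None
    for s in seeds:
        f=lambda q:np.concatenate([(fk(q,P,R0)[0]-p)*3,R.from_matrix(M.T@fk(q,P,R0)[1]).as_rotvec()])
        o=least_squares(f,np.clip(s,lo+.03,hi-.03),bounds=(lo+.02,hi-.02))
        if best is None or o.cost<best.cost: best=o
        if o.cost<1e-8: break
    return best.x,np.sqrt(2*best.cost)
def orient(psi,th,phi=0):
    t=np.array([np.cos(psi)*np.sin(th),np.sin(psi)*np.sin(th),-np.cos(th)])
    y=np.array([-np.sin(psi),np.cos(psi),0]);M=np.c_[t,y,np.cross(t,y)]
    return M@R.from_euler('x',phi).as_matrix()
E
python3 - <<'E'
from kin import *
print(P.round(4));print(R0.round(3))
for q,p,o in D: 
    a,M=fk(q,P,R0);print((a-p).round(4),R.from_matrix(M.T@R.from_rotvec(o).as_matrix()).as_rotvec().round(3))
rng=np.random.default_rng(0)
for deg in (0,30,60,90,120,-60,-90,-120):
  for th in (60,75):
    for flip in (0,np.pi):
      res=[];q0=None
      M=orient(np.radians(deg),np.radians(th),flip);t=M[:,0]
      for n,g,ph in [("cup",[.485,-.08,.045],0),("hi",[.485,-.08,.25],0),("drw",[.585,.19,.24],0),("d+",[.585,.19,.24],2.1),("d-",[.585,.19,.24],-2.1),("tray",[.51,-.336,.05],0)]:
        M2=M@R.from_euler('x',ph).as_matrix()
        seeds=([q0] if q0 is not None else [])+[rng.uniform(lo,hi) for _ in range(10)]
        q,c=ik(np.array(g)+.019*t,M2,seeds); res.append((n,round(c,3)))
        if ph==0:q0=q
        if n=="cup": qc=q.round(2)
      print(deg,th,round(flip),res,qc)
E
```

```text
[-0.0125  0.1403  0.406   0.5669  0.2342  0.0649]
[[-0. -1.  0.]
 [ 0. -0. -1.]
 [ 1. -0.  0.]]
[-0.0499 -0.013  -0.002 ] [ 0.  0. -0.]
[-0.0501 -0.0161  0.0075] [-0. -0.  0.]
[-0.017  -0.0433  0.0057] [-0. -0. -0.]
[ 0.0104 -0.047   0.0034] [-0.001 -0.    -0.   ]
[ 0.0044 -0.0455 -0.0003] [ 0. -0. -0.]
[ 0.003  -0.045  -0.0056] [-0.  0.  0.]
[-0.0212 -0.0476 -0.0087] [ 0.    -0.001 -0.   ]
0 60 0 [('cup', np.float64(0.005)), ('hi', np.float64(0.0)), ('drw', np.float64(0.0)), ('d+', np.float64(0.0)), ('d-', np.float64(0.0)), ('tray', np.float64(0.053))] [-0.26 -0.25  2.45  1.93  0.24  2.64]
0 60 3 [('cup', np.float64(0.0)), ('hi', np.float64(0.0)), ('drw', np.float64(0.0)), ('d+', np.float64(0.0)), ('d-', np.float64(0.0)), ('tray', np.float64(0.0))] [-0.26 -0.26  2.44  1.89  0.24 -0.46]
0 75 0 [('cup', np.float64(0.013)), ('hi', np.float64(0.029)), ('drw', np.float64(0.051)), ('d+', np.float64(0.051)), ('d-', np.float64(0.051)), ('tray', np.float64(0.0))] [-0.28 -0.14  2.48  2.61  0.56  1.96]
0 75 3 [('cup', np.float64(0.013)), ('hi', np.float64(0.0)), ('drw', np.float64(0.08)), ('d+
[... 5123 characters left out ...]
('d-', np.float64(0.0)), ('tray', np.float64(0.0))] [ 0.14  0.39  1.75 -0.77  1.75  0.83]
-120 60 3 [('cup', np.float64(0.0)), ('hi', np.float64(0.0)), ('drw', np.float64(0.0)), ('d+', np.float64(0.0)), ('d-', np.float64(0.0)), ('tray', np.float64(0.0))] [ 0.14  0.39  1.75 -0.77  1.75 -2.31]
-120 75 0 [('cup', np.float64(0.0)), ('hi', np.float64(0.0)), ('drw', np.float64(0.0)), ('d+', np.float64(0.071)), ('d-', np.float64(0.0)), ('tray', np.float64(0.0))] [ 0.17  0.51  1.71 -0.91  1.91  0.86]
-120 75 3 [('cup', np.float64(0.0)), ('hi', np.float64(0.0)), ('drw', np.float64(0.0)), ('d+', np.float64(0.0)), ('d-', np.float64(0.0)), ('tray', np.float64(0.0))] [ 0.17  0.51  1.71 -0.91  1.91 -2.28]
```

>>> apply_moves --series '[{"jaw":-1,"linear":[-0.42,-1,0.13],"roll":0},{"jaw":-1,"linear":[-0.42,-1,0.13],"roll":0},{"jaw":-1,"linear":[-0.42,-1,0.13],"roll":0},{"jaw":-1,"linear":[-0.42,-1,0.13],"roll":0},{"jaw":-1,"linear":[-0.42,-1,0.13],"roll":0},{"jaw":-1,"linear":[-0.42,-1,0.13],"roll":0},{"jaw":-1,"linear":[-0.42,-1,0.13],"roll":0},{"jaw":-1,"linear":[-0.42,-1,0.13],"roll":0},{"jaw":-1,"linear":[-0.42,-1,0.13],"roll":0},{"jaw":-1,"linear":[-0.42,-1,0.13],"roll":0}]'

```text
t: 7.78
tool_pos: [0.4851, 0.5493, 0.6416]
orientation: [2.459, 0.231, -1.631]
force: [-0.0, 0.4, 0.4]
opening: 0.0931
```

```bash
python3 -c "from h import *;st()"
```

```text
t 7.775 q [ 0.927  0.677  0.022 -0.354  2.144  2.017] p [0.4851 0.5493 0.6416] open 0.0931 F [-0.   0.4  0.4]
[[ 0.385  0.228 -0.894]
 [ 0.029 -0.971 -0.235]
 [-0.922  0.065 -0.381]]
```

>>> apply_moves --series '[{"jaw":-1,"linear":[-0.4,-1,0],"roll":-0.3},{"jaw":-1,"linear":[-0.4,-1,0],"roll":-0.6},{"jaw":-1,"linear":[-0.4,-1,0],"roll":-1},{"jaw":-1,"linear":[-0.4,-1,0],"roll":-1},{"jaw":-1,"linear":[-0.4,-1,0],"roll":-1},{"jaw":-1,"linear":[-0.4,-1,0],"roll":-1},{"jaw":-1,"linear":[-0.4,-1,0],"roll":-1},{"jaw":-1,"linear":[-0.4,-1,0],"roll":-1}]'

```text
t: 8.78
tool_pos: [0.2892, 0.7203, 0.5738]
orientation: [2.095, 0.616, -1.315]
force: [1.0, 0.5, -0.1]
opening: 0.0925
```

```bash
python3 -c "from h import *;st()"
```

```text
t 8.775 q [ 1.304  0.784  0.023 -0.444  2.094  1.828] p [0.2892 0.7203 0.5738] open 0.0925 F [ 1.   0.5 -0.1]
[[ 0.406  0.651 -0.641]
 [ 0.076 -0.723 -0.687]
 [-0.911  0.231 -0.343]]
```

>>> apply_moves --series '[{"jaw":-1,"linear":[-0.55,-1,-0.35],"roll":0},{"jaw":-1,"linear":[-0.55,-1,-0.35],"roll":0}]'

```text
t: 9.02
tool_pos: [0.2165, 0.7563, 0.5649]
orientation: [2.125, 0.652, -1.288]
force: [0.4, 0.5, 1.0]
opening: 0.0931
```

>>> apply_moves --series '[{"jaw":-1,"linear":[-0.55,-1,-0.35],"roll":0},{"jaw":-1,"linear":[-0.55,-1,-0.35],"roll":0}]'

```text
t: 9.28
tool_pos: [0.1475, 0.7851, 0.5562]
orientation: [2.154, 0.694, -1.262]
force: [0.1, -0.5, 0.8]
opening: 0.093
```

>>> apply_moves --series '[{"jaw":-1,"linear":[-0.55,-1,-0.35],"roll":0},{"jaw":-1,"linear":[-0.55,-1,-0.35],"roll":0}]'

```text
t: 9.52
tool_pos: [0.0833, 0.8072, 0.5489]
orientation: [2.182, 0.741, -1.237]
force: [-0.9, 0.1, -0.5]
opening: 0.0931
```

>>> apply_moves --series '[{"jaw":-1,"linear":[-0.55,-1,-0.35],"roll":0},{"jaw":-1,"linear":[-0.55,-1,-0.35],"roll":0}]'

```text
t: 9.78
tool_pos: [0.0232, 0.8236, 0.5439]
orientation: [2.208, 0.793, -1.214]
force: [0.3, 0.5, -0.1]
opening: 0.0931
```

```bash
python3 -c "from h import *;st()"
```

```text
t 9.775 q [ 1.692  0.85   0.023 -0.529  1.989  2.165] p [0.0232 0.8236 0.5439] open 0.0931 F [ 0.3  0.5 -0.1]
[[ 0.434  0.692 -0.577]
 [ 0.251 -0.708 -0.66 ]
 [-0.865  0.142 -0.481]]
```

>>> apply_moves --series '[{"jaw":-1,"linear":[-0.3,-0.85,-0.7],"roll":-0.35},{"jaw":-1,"linear":[-0.3,-0.85,-0.7],"roll":-0.7},{"jaw":-1,"linear":[-0.3,-0.85,-0.7],"roll":-1}]'

```text
t: 10.15
tool_pos: [0.0013, 0.8562, 0.5285]
orientation: [1.802, 1.029, -0.834]
force: [-0.2, 0.5, -0.3]
opening: 0.0927
```

>>> apply_moves --series '[{"jaw":-1,"linear":[-0.4,-0.37,-1],"roll":0},{"jaw":-1,"linear":[-0.4,-0.37,-1],"roll":0}]'

```text
t: 10.4
tool_pos: [-0.0201, 0.8723, 0.5364]
orientation: [1.834, 1.077, -0.796]
force: [-0.4, -0.3, 0.8]
opening: 0.0928
```

>>> apply_moves --series '[{"jaw":-1,"linear":[-0.4,-0.37,-1],"roll":0},{"jaw":-1,"linear":[-0.4,-0.37,-1],"roll":0}]'

```text
t: 10.65
tool_pos: [-0.0419, 0.8852, 0.5489]
orientation: [1.864, 1.127, -0.756]
force: [-0.3, 0.6, -0.8]
opening: 0.0934
```

>>> apply_moves --series '[{"jaw":-1,"linear":[-0.4,-0.37,-1],"roll":0},{"jaw":-1,"linear":[-0.4,-0.37,-1],"roll":0}]'

```text
t: 10.9
tool_pos: [-0.064, 0.8948, 0.5652]
orientation: [1.891, 1.178, -0.714]
force: [0.8, -0.4, 0.8]
opening: 0.0926
```

>>> apply_moves --series '[{"jaw":-1,"linear":[-0.4,-0.37,-1],"roll":0},{"jaw":-1,"linear":[-0.4,-0.37,-1],"roll":0}]'

```text
t: 11.15
tool_pos: [-0.0868, 0.9009, 0.5854]
orientation: [1.916, 1.229, -0.672]
force: [0.4, -0.8, -0.5]
opening: 0.093
```

```bash
python3 -c "from h import *;st()"
```

```text
t 11.15 q [ 1.828  0.851  0.023 -0.557  1.746  1.746] p [-0.0868  0.9009  0.5854] open 0.093 F [ 0.4 -0.8 -0.5]
[[ 0.401  0.915 -0.033]
 [ 0.522 -0.258 -0.813]
 [-0.753  0.309 -0.581]]
```

>>> apply_moves --series '[{"jaw":-1,"linear":[-0.2,-0.4,-1],"roll":0},{"jaw":-1,"linear":[-0.2,-0.4,-1],"roll":0}]'

```text
t: 11.4
tool_pos: [-0.106, 0.9166, 0.5942]
orientation: [1.939, 1.281, -0.629]
force: [1.1, -0.1, -0.4]
opening: 0.0931
```

>>> apply_moves --series '[{"jaw":-1,"linear":[-0.2,-0.4,-1],"roll":0},{"jaw":-1,"linear":[-0.2,-0.4,-1],"roll":0}]'

```text
t: 11.65
tool_pos: [-0.126, 0.9279, 0.6069]
orientation: [1.961, 1.332, -0.587]
force: [0.8, 0.4, 0.4]
opening: 0.0927
```

>>> apply_moves --series '[{"jaw":-1,"linear":[-0.2,-0.4,-1],"roll":0},{"jaw":-1,"linear":[-0.2,-0.4,-1],"roll":0}]'

```text
t: 11.9
tool_pos: [-0.1473, 0.9352, 0.6251]
orientation: [1.981, 1.385, -0.543]
force: [0.6, -1.1, -0.1]
opening: 0.0929
```

>>> apply_moves --series '[{"jaw":-1,"linear":[-0.2,-0.4,-1],"roll":0},{"jaw":-1,"linear":[-0.2,-0.4,-1],"roll":0}]'

```text
t: 12.15
tool_pos: [-0.1694, 0.9387, 0.647]
orientation: [2.0, 1.439, -0.498]
force: [0.2, 0.9, -0.4]
opening: 0.0935
```

>>> apply_moves --series '[{"jaw":-1,"linear":[-0.2,-0.4,-1],"roll":0},{"jaw":-1,"linear":[-0.2,-0.4,-1],"roll":0}]'

```text
t: 12.4
tool_pos: [-0.1922, 0.9383, 0.6718]
orientation: [2.018, 1.492, -0.453]
force: [0.1, -1.3, 0.4]
opening: 0.0929
```

>>> apply_moves --series '[{"jaw":-1,"linear":[-0.2,-0.4,-1],"roll":0},{"jaw":-1,"linear":[-0.2,-0.4,-1],"roll":0}]'

```text
t: 12.65
tool_pos: [-0.2155, 0.9341, 0.6991]
orientation: [2.034, 1.546, -0.407]
force: [0.5, 0.0, 0.0]
opening: 0.0932
```

```bash
python3 -c "from h import *;st()"
```

```text
t 12.65 q [ 1.972  0.803  0.023 -0.618  1.491  1.813] p [-0.2155  0.9341  0.6991] open 0.0932 F [0.5 0.  0. ]
[[ 0.293  0.952  0.086]
 [ 0.786 -0.189 -0.588]
 [-0.544  0.24  -0.804]]
```

>>> apply_moves --series '[{"jaw":-1,"linear":[-0.1,-0.25,-1],"roll":0},{"jaw":-1,"linear":[-0.1,-0.25,-1],"roll":0}]'

```text
t: 12.9
tool_pos: [-0.2223, 0.9337, 0.7305]
orientation: [2.049, 1.599, -0.359]
force: [0.0, -0.2, 0.3]
opening: 0.0932
```

>>> apply_moves --series '[{"jaw":-1,"linear":[-0.1,-0.25,-1],"roll":0},{"jaw":-1,"linear":[-0.1,-0.25,-1],"roll":0}]'

```text
t: 13.15
tool_pos: [-0.2313, 0.929, 0.7637]
orientation: [2.064, 1.65, -0.311]
force: [1.0, 0.3, -0.4]
opening: 0.0928
```

>>> apply_moves --series '[{"jaw":-1,"linear":[-0.1,-0.25,-1],"roll":0},{"jaw":-1,"linear":[-0.1,-0.25,-1],"roll":0}]'

```text
t: 13.4
tool_pos: [-0.2425, 0.92, 0.7983]
orientation: [2.078, 1.701, -0.262]
force: [-0.1, -0.6, 0.2]
opening: 0.0931
```

>>> apply_moves --series '[{"jaw":-1,"linear":[-0.1,-0.25,-1],"roll":0},{"jaw":-1,"linear":[-0.1,-0.25,-1],"roll":0}]'

```text
t: 13.65
tool_pos: [-0.2548, 0.9072, 0.8338]
orientation: [2.09, 1.751, -0.212]
force: [-0.6, -0.1, 0.4]
opening: 0.0929
```

>>> apply_moves --series '[{"jaw":-1,"linear":[-0.1,-0.25,-1],"roll":0},{"jaw":-1,"linear":[-0.1,-0.25,-1],"roll":0}]'

```text
t: 13.9
tool_pos: [-0.2678, 0.8907, 0.8701]
orientation: [2.101, 1.8, -0.161]
force: [0.6, -1.0, -0.6]
opening: 0.0928
```

```bash
python3 -c "from h import *;st()"
```

```text
t 13.9 q [ 2.046  0.674  0.023 -0.645  1.335  1.776] p [-0.2678  0.8907  0.8701] open 0.0928 F [ 0.6 -1.  -0.6]
[[ 0.179  0.972  0.15 ]
 [ 0.93  -0.117 -0.348]
 [-0.32   0.202 -0.926]]
```

```bash
python3 - <<'E'
s=open('kin.py').read()
s=s.replace("P0=[0,.31,.37,.55,.37,.06]","P0=[0,.31,.37,.55,.37,.06,-.045]").replace("a1,d1,L1,L2,L3,e=P","a1,d1,L1,L2,L3,e,l=P").replace("A@[0,0,L3]","A@[0,0,L3]").replace("p=p+A@[e,0,L2]","p=p+A@[e,l,L2]")
s=s.replace("([.115,","([1.692,.85,.023,-.529,1.989,2.165],[.0232,.8236,.5439],[2.208,.793,-1.214]),([1.972,.803,.023,-.618,1.491,1.813],[-.2155,.9341,.6991],[2.034,1.546,-.407]),([2.046,.674,.023,-.645,1.335,1.776],[-.2678,.8907,.8701],[2.101,1.8,-.161]),([.115,")
open('kin.py','w').write(s)
from kin import *
print(P.round(4))
for q,p,o in D: print((fk(q,P,R0)[0]-p).round(4))
M=R.from_rotvec(D[-2][2]).as_matrix()@R.from_euler('x',12.3,degrees=True).as_matrix(); print(M.round(3))
W=[D[-2][1],[.1,.75,.65],[.35,.55,.6],[.5,.3,.5],[.5,0,.4],[.465,-.2,.3],[.46,-.2,.039],[.485,-.06,.039],[.485,-.06,.3],[.55,.17,.3],[.51,-.2,.3],[.51,-.317,.043]]
q=np.array(D[-2][0])
for a,b in zip(W[:-1],W[1:]):
    for t in np.linspace(0,1,9)[1:]:
        p=np.array(a)*(1-t)+np.array(b)*t
        q,c=ik(p,M,[q])
        if c>.01 or t in(.5,1): print(np.round(p,2),q.round(2),round(c,4))
E
```

```text
[4.000e-04 3.183e-01 3.689e-01 5.530e-01 3.772e-01 6.170e-02 5.120e-02]
[0.     0.     0.0001]
[ 0.     -0.0001 -0.    ]
[ 0.0002 -0.      0.0001]
[ 0.0002 -0.0002  0.    ]
[-0.0002  0.0002  0.0002]
[ 0.0001  0.0003 -0.0003]
[ 0.0001 -0.     -0.0005]
[ 0.0002  0.     -0.    ]
[ 0.0001 -0.0003  0.0003]
[ 0.0001 -0.      0.0001]
[[ 0.178  0.982 -0.061]
 [ 0.93  -0.188 -0.314]
 [-0.32  -0.    -0.947]]
[-0.08  0.82  0.76] [ 1.78 -0.08  1.19 -0.49  0.88  2.03] 0.0
[0.1  0.75 0.65] [ 1.36 -0.41  1.66  0.03  0.64  1.54] 0.0
[0.22 0.65 0.62] [ 0.93 -0.6   1.84  0.61  0.79  0.96] 0.0
[0.35 0.55 0.6 ] [ 0.46 -0.59  1.88  1.01  1.09  0.54] 0.0
[0.42 0.43 0.55] [ 0.06 -0.55  1.94  1.2   1.39  0.26] 0.0
[0.5 0.3 0.5] [-0.24 -0.34  1.88  1.25  1.62  0.01] 0.0
[0.5  0.15 0.45] [-0.54 -0.2   1.85  1.2   1.87 -0.2 ] 0.0
[0.5 0.  0.4] [-0.77  0.06  1.7   1.09  2.04 -0.41] 0.0
[ 0.48 -0.1   0.35] [-0.91  0.25  1.58  0.98  2.12 -0.56] 0.0
[ 0.46 -0.2   0.3 ] [-1.02  0.47  1.4   0.89  2.18 -0.67] 0.0
[ 0.46 -0.2   0.17] [-1.02  0.65  1.43  0.8   2.05 -0.85] 0.0
[ 0.46 -0.2   0.04] [-1.03  0.87  1.38  0.74  1.92 -0.98] 0.0
[ 0.47 -0.13  0.04] [-0.95  0.79  1.53  0.79  1.84 -0.99] 0.0
[ 0.48 -0.06  0.04] [-0.86  0.71  1.66  0.85  1.76 -0.98] 0.0
[ 0.48 -0.06  0.17] [-0.86  0.45  1.72  0.89  1.89 -0.82] 0.0
[ 0.48 -0.06  0.3 ] [-0.86  0.24  1.69  0.97  2.02 -0.62] 0.0
[0.52 0.06 0.3 ] [-0.68  0.12  1.83  1.07  1.87 -0.54] 0.0
[0.55 0.17 0.3 ] [-0.46  0.06  1.89  1.17  1.68 -0.45] 0.0
[ 0.53 -0.02  0.3 ] [-0.76  0.25  1.68  1.03  1.94 -0.56] 0.0
[ 0.51 -0.2   0.3 ] [-0.97  0.54  1.31  0.94  2.15 -0.61] 0.0
[ 0.51 -0.26  0.17] [-1.01  0.82  1.17  0.85  2.1  -0.76] 0.0
[ 0.51 -0.32  0.04] [-1.05  1.14  0.9   0.79  2.09 -0.84] 0.0
```

```bash
cat >> h.py <<'E'
def rel(W,tcp=True):
    s=read_state();M=R.from_rotvec(s["orientation"]).as_matrix()
    for w in W: print(w,(M.T@(np.array(w)-s["tool_pos"])/.6).round(3))
E
python3 -c "
from h import *
rel([[.1,.75,.65],[.23,.65,.62]])"
```

```text
[0.1, 0.75, 0.65] [0.009 0.55  0.513]
[0.23, 0.65, 0.62] [-0.092  0.77   0.65 ]
```

>>> apply_moves --series '[{"jaw":-1,"linear":[0,0.14,0.13],"roll":0.2},{"jaw":-1,"linear":[0,0.28,0.26],"roll":0.41},{"jaw":-1,"linear":[0,0.42,0.39],"roll":0.41},{"jaw":-1,"linear":[0,0.55,0.51],"roll":0.41},{"jaw":-1,"linear":[0,0.55,0.51],"roll":0.41},{"jaw":-1,"linear":[0,0.55,0.51],"roll":0.41},{"jaw":-1,"linear":[0,0.55,0.51],"roll":0.41},{"jaw":-1,"linear":[-0.09,0.77,0.65],"roll":0.41},{"jaw":-1,"linear":[-0.09,0.77,0.65],"roll":0.41},{"jaw":-1,"linear":[-0.09,0.77,0.65],"roll":0.41},{"jaw":-1,"linear":[-0.09,0.77,0.65],"roll":0.41},{"jaw":-1,"linear":[-0.09,0.77,0.65],"roll":0.41}]'

```text
t: 15.4
tool_pos: [0.2352, 0.6483, 0.6175]
orientation: [2.25, 1.846, -0.372]
force: [1.0, 0.3, 0.3]
opening: 0.093
```

```bash
python3 -c "
from h import *
st();rel([[.42,.43,.55],[.5,.3,.5],[.5,.15,.45]])"
```

```text
t 15.4 q [ 0.913 -0.598  1.848  0.635  0.791  0.934] p [0.2352 0.6483 0.6175] open 0.093 F [1.  0.3 0.3]
[[ 0.185  0.981 -0.063]
 [ 0.929 -0.195 -0.316]
 [-0.322 -0.    -0.947]]
[0.42, 0.43, 0.55] [-0.245  0.373  0.202]
[0.5, 0.3, 0.5] [-0.394  0.546  0.341]
[0.5, 0.15, 0.45] [-0.6    0.595  0.499]
```

>>> apply_moves --series '[{"jaw":-1,"linear":[-0.245,0.37,0.2],"roll":0},{"jaw":-1,"linear":[-0.245,0.37,0.2],"roll":0},{"jaw":-1,"linear":[-0.245,0.37,0.2],"roll":0},{"jaw":-1,"linear":[-0.245,0.37,0.2],"roll":0},{"jaw":-1,"linear":[-0.245,0.37,0.2],"roll":0},{"jaw":-1,"linear":[-0.394,0.546,0.34],"roll":0},{"jaw":-1,"linear":[-0.394,0.546,0.34],"roll":0},{"jaw":-1,"linear":[-0.394,0.546,0.34],"roll":0},{"jaw":-1,"linear":[-0.6,0.6,0.5],"roll":0},{"jaw":-1,"linear":[-0.6,0.6,0.5],"roll":0},{"jaw":-1,"linear":[-0.6,0.6,0.5],"roll":0},{"jaw":-1,"linear":[-0.8,0.645,0.656],"roll":0},{"jaw":-1,"linear":[-0.8,0.645,0.656],"roll":0},{"jaw":-1,"linear":[-0.8,0.645,0.656],"roll":0},{"jaw":-1,"linear":[-0.8,0.645,0.656],"roll":0},{"jaw":-1,"linear":[-0.8,0.645,0.656],"roll":0}]'

```text
t: 17.4
tool_pos: [0.5014, 0.004, 0.3996]
orientation: [2.248, 1.848, -0.374]
force: [0.2, -0.3, -0.7]
opening: 0.0931
```

```bash
python3 -c "
from h import *
st();rel([[.465,-.2,.35],[.457,-.215,.2]])"
```

```text
t 17.4 q [-0.768  0.054  1.707  1.09   2.03  -0.402] p [0.5014 0.004  0.3996] open 0.0931 F [ 0.2 -0.3 -0.7]
[[ 0.183  0.981 -0.063]
 [ 0.929 -0.193 -0.317]
 [-0.323 -0.001 -0.946]]
[0.465, -0.2, 0.35] [-0.3    0.006  0.19 ]
[0.457, -0.215, 0.2] [-0.245 -0.002  0.435]
```

>>> apply_moves --series '[{"jaw":-1,"linear":[-0.3,0,0.19],"roll":0},{"jaw":-1,"linear":[-0.3,0,0.19],"roll":0},{"jaw":-1,"linear":[-0.3,0,0.19],"roll":0},{"jaw":-1,"linear":[-0.3,0,0.19],"roll":0},{"jaw":-1,"linear":[-0.245,0,0.435],"roll":0},{"jaw":-1,"linear":[-0.245,0,0.435],"roll":0},{"jaw":-1,"linear":[-0.245,0,0.435],"roll":0},{"jaw":-1,"linear":[-0.245,0,0.435],"roll":0},{"jaw":-1,"linear":[-0.245,0,0.435],"roll":0}]'

```text
t: 18.52
tool_pos: [0.4589, -0.2149, 0.2019]
orientation: [2.244, 1.848, -0.373]
force: [-0.1, -0.4, -0.2]
opening: 0.0926
```

```bash
python3 -c "
from h import *
st()
w=cam('wrist'); t=cam('top')
for n,p in [('cup',[.485,-.08,.085]),('foot',[.485,-.08,0])]: print(n,proj(w,p),proj(t,p))
print(w['intrinsics'],w['o'],w['Rw'])
cv2.imwrite('pics/w1.png',np.vstack([w['pixels'][::1],t['pixels'][100:300]]))"
```

```text
t 18.525 q [-1.041  0.614  1.404  0.807  2.093 -0.813] p [ 0.4589 -0.2149  0.2019] open 0.0926 F [-0.1 -0.4 -0.2]
[[ 0.182  0.981 -0.061]
 [ 0.928 -0.192 -0.319]
 [-0.325  0.001 -0.946]]
cup [321.70902291 236.86186578] [369.15470092 214.12888481]
foot [321.74055394 282.02242745] [364.07010896 217.34538002]
[[282.75921184   0.         322.64973967]
 [  0.         282.75921184 200.93647666]
 [  0.           0.           1.        ]] [ 0.43372978 -0.34729838  0.32152917] [[ 0.98148316 -0.10534499  0.15997886]
 [-0.19154391 -0.54551201  0.81592131]
 [ 0.00131716 -0.831456   -0.55558905]]
```

View pics/w1.png

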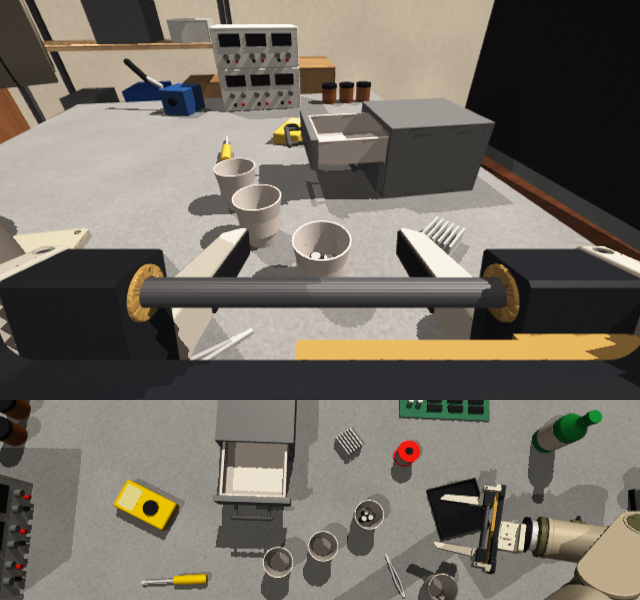

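Wrist view: the bench and cup are clear. The filled cup's rim is centred near (321,243), laterally where predicted (322,237). The top view shows the gripper over the tray side with the cup at (369,214). I'll compute the approach.

```bash
python3 -c "
from h import *
s=read_state();t=R.from_rotvec(s['orientation']).as_matrix()[:,0]
rel([np.array(g)+.019*t for g in ([.468,-.171,.14],[.468,-.171,.044],[.485,-.083,.044])])"
```

```text
[ 0.47146803 -0.1533745   0.13381011] [0.137 0.001 0.073]
[ 0.47146803 -0.1533745   0.03781011] [0.189 0.    0.224]
[ 0.48846803 -0.0653745   0.03781011] [ 0.33  -0.     0.176]
```

>>> apply_moves --series '[{"jaw":-1,"linear":[0.137,0,0.073],"roll":0},{"jaw":-1,"linear":[0.137,0,0.073],"roll":0},{"jaw":-1,"linear":[0.163,0,0.15],"roll":0},{"jaw":-1,"linear":[0.189,0,0.224],"roll":0},{"jaw":-1,"linear":[0.189,0,0.224],"roll":0},{"jaw":-1,"linear":[0.24,0,0.207],"roll":0},{"jaw":-1,"linear":[0.285,0,0.192],"roll":0},{"jaw":-1,"linear":[0.33,0,0.176],"roll":0},{"jaw":-1,"linear":[0.33,0,0.176],"roll":0},{"jaw":-1,"linear":[0.33,0,0.176],"roll":0}]'

```text
t: 19.88
tool_pos: [0.4895, -0.0671, 0.0396]
orientation: [2.242, 1.843, -0.373]
force: [0.0, 0.6, -0.8]
opening: 0.0931
```

```bash
python3 -c "
from h import *
st()
w=cam('wrist'); t=cam('top'); s=cam('side')
cv2.imwrite('pics/w2.png',np.vstack([w['pixels'],np.hstack([t['pixels'][130:330,250:570],s['pixels'][120:320,250:570]])]))"
```

```text
t 19.875 q [-0.868  0.712  1.642  0.851  1.758 -0.977] p [ 0.4895 -0.0671  0.0396] open 0.0931 F [ 0.   0.6 -0.8]
[[ 0.183  0.981 -0.058]
 [ 0.927 -0.192 -0.323]
 [-0.328  0.005 -0.945]]
```

View pics/w2.png

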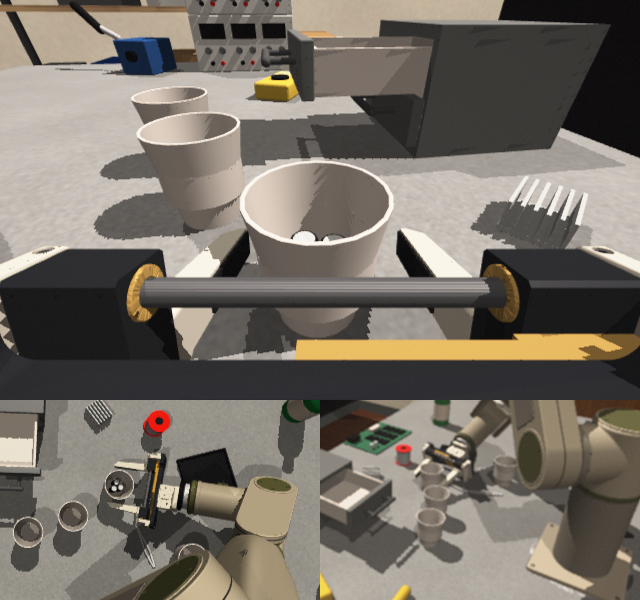

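Cup sits between the fingers: rim spans columns 241–393 and rows 162–246 in the wrist view. I'll check the depth numerically.

```bash
python3 -c "
from h import *
w=cam('wrist')
a=px(w,317,163,.085);b=px(w,317,245,.085);print(a,b,(a+b)/2,np.linalg.norm(a-b))
s,M=st();print('grasp',s['tool_pos']-.019*M[:,0])"
```

```text
[ 0.48925154 -0.05246604  0.085     ] [ 0.47698295 -0.12079147  0.085     ] [ 0.48311725 -0.08662876  0.085     ] 0.06941817516468238
t 20.075 q [-0.869  0.715  1.643  0.851  1.757 -0.978] p [ 0.4889 -0.0667  0.0381] open 0.0933 F [-0.4 -0.3  0.8]
[[ 0.184  0.981 -0.06 ]
 [ 0.927 -0.193 -0.321]
 [-0.326  0.003 -0.945]]
grasp [ 0.48542557 -0.0843306   0.04435048]
```

>>> apply_moves --force 30 --series '[{"jaw":1,"linear":[0,0,0],"roll":0},{"jaw":1,"linear":[0,0,0],"roll":0},{"jaw":1,"linear":[0,0,0],"roll":0},{"jaw":1,"linear":[0,0,0],"roll":0},{"jaw":1,"linear":[0,0,0],"roll":0},{"jaw":1,"linear":[0,0,0],"roll":0}]'

```text
t: 20.82
tool_pos: [0.4889, -0.0667, 0.0381]
orientation: [2.244, 1.844, -0.374]
force: [-0.1, -0.3, -0.1]
opening: 0.0684
```

>>> apply_moves --series '[{"jaw":1,"linear":[-0.01,0,-0.03],"roll":0},{"jaw":1,"linear":[-0.04,0,-0.12],"roll":0},{"jaw":1,"linear":[-0.08,0,-0.22],"roll":0},{"jaw":1,"linear":[-0.12,0,-0.34],"roll":0},{"jaw":1,"linear":[-0.136,0,-0.394],"roll":0},{"jaw":1,"linear":[-0.136,0,-0.394],"roll":0},{"jaw":1,"linear":[-0.136,0,-0.394],"roll":0}]'

```text
t: 21.7
tool_pos: [0.4879, -0.0663, 0.2873]
orientation: [2.244, 1.844, -0.375]
force: [0.3, -0.4, -1.4]
opening: 0.0681
```

```bash
python3 - <<'E'
from h import *
from kin import ik
s,M=st()
w=cam('wrist'); t=cam('top')
cv2.imwrite('pics/w3.png',np.vstack([w['pixels'],t['pixels'][50:250]]))
E
```

```text
t 21.7 q [-0.869  0.267  1.685  0.954  2.01  -0.644] p [ 0.4879 -0.0663  0.2873] open 0.0681 F [ 0.3 -0.4 -1.4]
[[ 0.183  0.981 -0.061]
 [ 0.927 -0.193 -0.321]
 [-0.327  0.002 -0.945]]
```

View pics/w3.png

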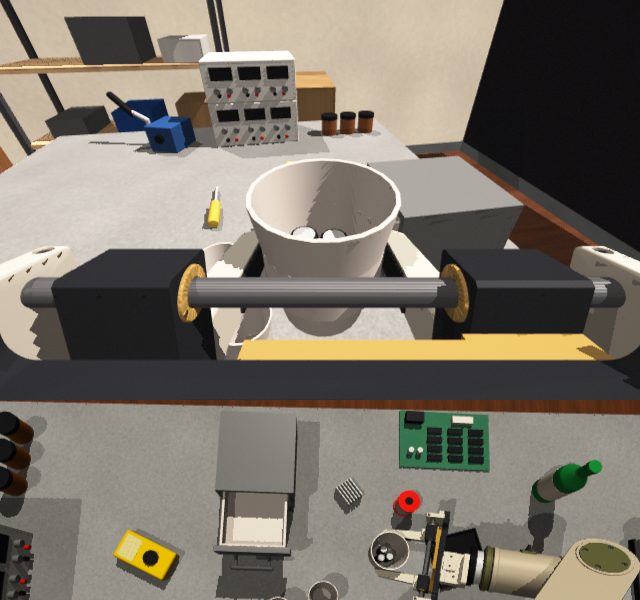

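Cup is held (centred at (322,200) in the wrist view) with the capacitors visible inside. The top view shows the drawer interior from about (222,490) to (288,547) in the stacked image. Next I move above the drawer.

```bash
python3 - <<'E'
from h import *
from kin import ik
s,M=st();t=M[:,0]
W=[np.array(g)+.019*t for g in ([.52,.1,.28],[.545,.235,.242])]
rel(W)
for f in (0,90,150):
  q,c=ik(W[1],M@R.from_euler('x',f,degrees=True).as_matrix(),[s['q']]);print(f,q.round(2),c)
E
```

```text
t 21.8 q [-0.869  0.269  1.686  0.955  2.011 -0.644] p [ 0.4877 -0.066   0.2866] open 0.0681 F [-0.6 -0.2 -2.4]
[[ 0.183  0.981 -0.063]
 [ 0.928 -0.193 -0.319]
 [-0.325  0.    -0.946]]
[0.52347579 0.11762879 0.27382386] [ 0.302 -0.001 -0.081]
[0.54847579 0.25262879 0.23582386] [ 0.539 -0.003 -0.096]
0 [-0.31  0.1   1.99  1.23  1.5  -0.52] 2.80618151927143e-11
90 [-0.31  0.1   1.99  1.23  1.5   1.05] 2.2878163642335296e-12
150 [-0.31  0.1   1.99  1.23  1.5   2.09] 3.1435558572239906e-09
```

>>> apply_moves --series '[{"jaw":1,"linear":[0.06,0,-0.02],"roll":0},{"jaw":1,"linear":[0.13,0,-0.04],"roll":0},{"jaw":1,"linear":[0.22,0,-0.06],"roll":0},{"jaw":1,"linear":[0.3,0,-0.08],"roll":0},{"jaw":1,"linear":[0.38,0,-0.085],"roll":0},{"jaw":1,"linear":[0.46,0,-0.09],"roll":0},{"jaw":1,"linear":[0.51,0,-0.094],"roll":0},{"jaw":1,"linear":[0.54,0,-0.096],"roll":0},{"jaw":1,"linear":[0.54,0,-0.096],"roll":0.2},{"jaw":1,"linear":[0.54,0,-0.096],"roll":0.5},{"jaw":1,"linear":[0.54,0,-0.096],"roll":0.8},{"jaw":1,"linear":[0.54,0,-0.096],"roll":1},{"jaw":1,"linear":[0.54,0,-0.096],"roll":1}]'

```text
t: 23.42
tool_pos: [0.5505, 0.2526, 0.235]
orientation: [-2.261, -1.694, 0.845]
force: [-0.4, 0.5, -1.6]
opening: 0.0679
```

>>> apply_moves --series '[{"jaw":1,"linear":[0,0,0],"roll":0.3},{"jaw":1,"linear":[0,0,0],"roll":0.6},{"jaw":1,"linear":[0,0,0],"roll":0.8},{"jaw":1,"linear":[0,0,0],"roll":1},{"jaw":1,"linear":[0,0,0],"roll":1}]'

```text
t: 24.05
tool_pos: [0.5505, 0.2524, 0.2346]
orientation: [-1.901, -1.278, 1.129]
force: [-0.2, -0.2, -1.0]
opening: 0.068
```

```bash
python3 -c "
from h import *
st()
w=cam('wrist'); t=cam('top');s=cam('side')
cv2.imwrite('pics/w4.png',np.hstack([cv2.resize(t['pixels'][50:250,180:380],(400,400)),cv2.resize(s['pixels'][100:300,170:370],(400,400))]))"
```

```text
t 24.05 q [-0.305  0.105  1.985  1.229  1.5    0.521] p [0.5505 0.2524 0.2346] open 0.068 F [-0.2 -0.2 -1. ]
[[ 0.183  0.437 -0.88 ]
 [ 0.928 -0.373  0.008]
 [-0.325 -0.818 -0.474]]
```

View pics/w4.png

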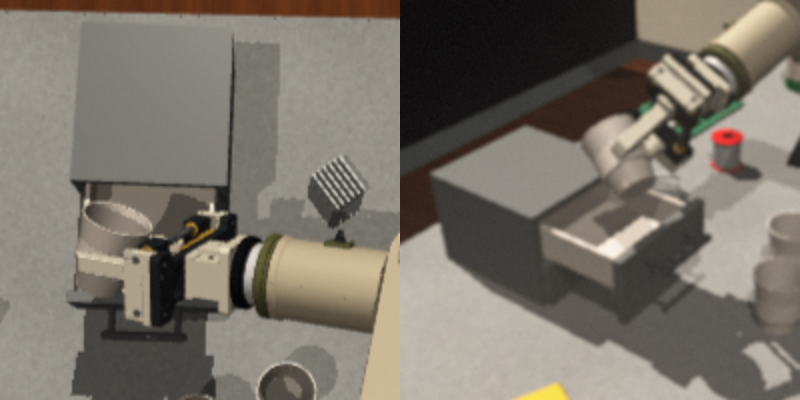

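The cup is tipping toward the cabinet above the drawer, seen at (118,230) in the left crop. Continuing the pour.

>>> apply_moves --series '[{"jaw":1,"linear":[0,0,0],"roll":0.2},{"jaw":1,"linear":[0,0,0],"roll":0.4},{"jaw":1,"linear":[0,0,0],"roll":0.6},{"jaw":1,"linear":[0,0,0],"roll":0.8},{"jaw":1,"linear":[0,0,0],"roll":1},{"jaw":1,"linear":[0,0,0],"roll":1}]'

```text
t: 24.95
tool_pos: [0.5506, 0.2524, 0.2347]
orientation: [-1.509, -0.87, 1.308]
force: [-1.0, -0.0, -0.9]
opening: 0.0681
```

>>> apply_moves --series '[{"jaw":1,"linear":[0,0,0],"roll":0.2},{"jaw":1,"linear":[0,0,0],"roll":0.4},{"jaw":1,"linear":[0,0,0],"roll":0.6},{"jaw":1,"linear":[0,0,0],"roll":0.8},{"jaw":1,"linear":[0,0,0],"roll":1},{"jaw":1,"linear":[0,0,0],"roll":1}]'

```text
t: 25.7
tool_pos: [0.5505, 0.2524, 0.2347]
orientation: [-1.097, -0.475, 1.4]
force: [0.7, 0.1, -1.2]
opening: 0.0681
```

>>> apply_moves --series '[{"jaw":1,"linear":[0,0,0],"roll":0.25},{"jaw":1,"linear":[0,0,0],"roll":0.5},{"jaw":1,"linear":[0,0,0],"roll":0.8},{"jaw":1,"linear":[0,0,0],"roll":0.8},{"jaw":1,"linear":[0,0,0],"roll":0.8},{"jaw":1,"linear":[0,0,0],"roll":0.8}]'

```text
t: 26.45
tool_pos: [0.5505, 0.2524, 0.2347]
orientation: [-0.758, -0.17, 1.419]
force: [0.2, -1.0, -1.0]
opening: 0.068
```

```bash
python3 -c "
from h import *
st()
t=cam('top');s=cam('side')
cv2.imwrite('pics/w5.png',np.hstack([cv2.resize(t['pixels'][50:250,180:380],(400,400)),cv2.resize(s['pixels'][100:300,170:370],(400,400))]))"
```

```text
t 26.45 q [-0.305  0.104  1.985  1.23   1.5    1.977] p [0.5505 0.2524 0.2347] open 0.068 F [ 0.2 -1.  -1. ]
[[ 0.183 -0.825 -0.535]
 [ 0.928 -0.035  0.371]
 [-0.325 -0.564  0.759]]
```

View pics/w5.png

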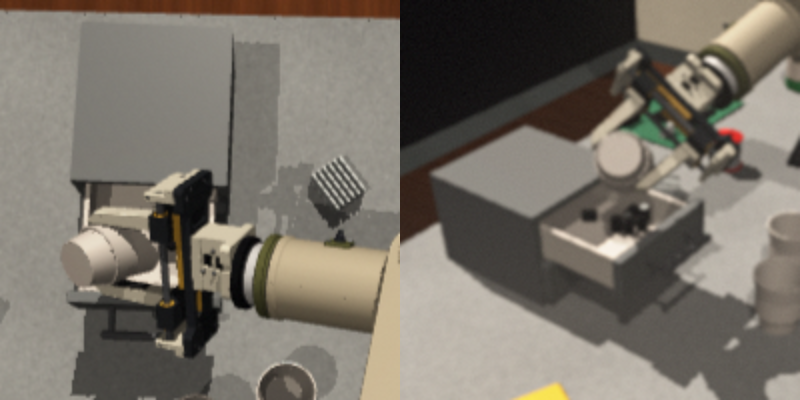

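The side crop shows dark capacitors in the drawer around (590–650,215) with the cup inverted. I'll roll a bit further for stragglers, then right the cup.

>>> apply_moves --series '[{"jaw":1,"linear":[0,0,0],"roll":0.35},{"jaw":1,"linear":[0,0,0],"roll":0.7},{"jaw":1,"linear":[0,0,0],"roll":0.7},{"jaw":1,"linear":[0,0,0],"roll":0.7}]'

```text
t: 27.05
tool_pos: [0.5505, 0.2524, 0.2347]
orientation: [-0.458, 0.087, 1.399]
force: [0.2, -0.1, -0.3]
opening: 0.0683
```

>>> apply_moves --series '[{"jaw":1,"linear":[0,0,0],"roll":-0.35},{"jaw":1,"linear":[0,0,0],"roll":-0.7},{"jaw":1,"linear":[0,0,0],"roll":-1},{"jaw":1,"linear":[0,0,0],"roll":-1}]'

```text
t: 27.55
tool_pos: [0.5506, 0.2524, 0.2347]
orientation: [-0.891, -0.288, 1.417]
force: [0.4, -0.2, -0.4]
opening: 0.0685
```

>>> apply_moves --series '[{"jaw":1,"linear":[0,0,0],"roll":-0.35},{"jaw":1,"linear":[0,0,0],"roll":-0.7},{"jaw":1,"linear":[0,0,0],"roll":-1},{"jaw":1,"linear":[0,0,0],"roll":-1}]'

```text
t: 28.05
tool_pos: [0.5506, 0.2524, 0.2348]
orientation: [-1.31, -0.676, 1.362]
force: [-0.3, -0.9, -0.3]
opening: 0.0682
```

>>> apply_moves --series '[{"jaw":1,"linear":[0,0,0],"roll":-0.35},{"jaw":1,"linear":[0,0,0],"roll":-0.7},{"jaw":1,"linear":[0,0,0],"roll":-1},{"jaw":1,"linear":[0,0,0],"roll":-1}]'

```text
t: 28.55
tool_pos: [0.5506, 0.2524, 0.2348]
orientation: [-1.712, -1.077, 1.228]
force: [-0.8, 0.0, -0.5]
opening: 0.068
```

>>> apply_moves --series '[{"jaw":1,"linear":[0,0,0],"roll":-0.35},{"jaw":1,"linear":[0,0,0],"roll":-0.7},{"jaw":1,"linear":[0,0,0],"roll":-1},{"jaw":1,"linear":[0,0,0],"roll":-1}]'

```text
t: 29.05
tool_pos: [0.5506, 0.2524, 0.2348]
orientation: [-2.087, -1.487, 1.0]
force: [0.9, -0.6, -1.2]
opening: 0.0683
```

```bash
python3 -c "
from h import *
s,M=st();print(np.degrees(np.arctan2(M[2,1],-M[2,2])))
rel([np.array(g)+.019*M[:,0] for g in ([.5,.05,.26],[.51,-.15,.22])])"
```

```text
t 29.05 q [-0.305  0.104  1.985  1.23   1.5    0.259] p [0.5506 0.2524 0.2348] open 0.0683 F [ 0.9 -0.6 -1.2]
[[ 0.183  0.651 -0.737]
 [ 0.928 -0.362 -0.089]
 [-0.325 -0.667 -0.67 ]]
-44.8785695984776
[0.50348034 0.06762742 0.25382251] [-0.31   0.039  0.064]
[ 0.51348034 -0.13237258  0.21382251] [-0.595  0.215  0.126]
```

>>> apply_moves --series '[{"jaw":1,"linear":[0,0,0],"roll":-0.35},{"jaw":1,"linear":[0,0,0],"roll":-0.7},{"jaw":1,"linear":[-0.08,0.01,0.015],"roll":-1},{"jaw":1,"linear":[-0.16,0.02,0.03],"roll":-1},{"jaw":1,"linear":[-0.24,0.03,0.05],"roll":-1},{"jaw":1,"linear":[-0.31,0.04,0.064],"roll":-1},{"jaw":1,"linear":[-0.31,0.04,0.064],"roll":-1}]'

```text
t: 29.92
tool_pos: [0.5045, 0.0649, 0.2539]
orientation: [2.417, 1.889, -0.658]
force: [-0.4, 0.3, -0.7]
opening: 0.0683
```

```bash
python3 -c "
from h import *
s,M=st();print(np.degrees(np.arctan2(M[2,1],-M[2,2])))
rel([np.array(g)+.019*M[:,0] for g in ([.51,-.15,.22],[.51,-.34,.15])])
t=cam('top');s=cam('side');w=cam('wrist')
cv2.imwrite('pics/w6.png',np.vstack([np.hstack([cv2.resize(t['pixels'][90:240,200:350],(400,400)),cv2.resize(s['pixels'][150:300,220:370],(400,400))]),cv2.resize(w['pixels'],(320,200))[:, :].repeat(1,0) if 0 else np.pad(cv2.resize(w['pixels'],(320,200)),((0,0),(0,480),(0,0)))]))"
```

```text
t 29.925 q [-0.68   0.141  1.902  1.043  1.814 -0.354] p [0.5045 0.0649 0.2539] open 0.0683 F [-0.4  0.3 -0.7]
[[ 0.187  0.929 -0.32 ]
 [ 0.927 -0.275 -0.256]
 [-0.326 -0.249 -0.912]]
-15.259272260023286
[ 0.51355075 -0.13239087  0.21381042] [-0.28   0.121  0.14 ]
[ 0.51355075 -0.32239087  0.14381042] [-0.536  0.237  0.328]
```

View pics/w6.png

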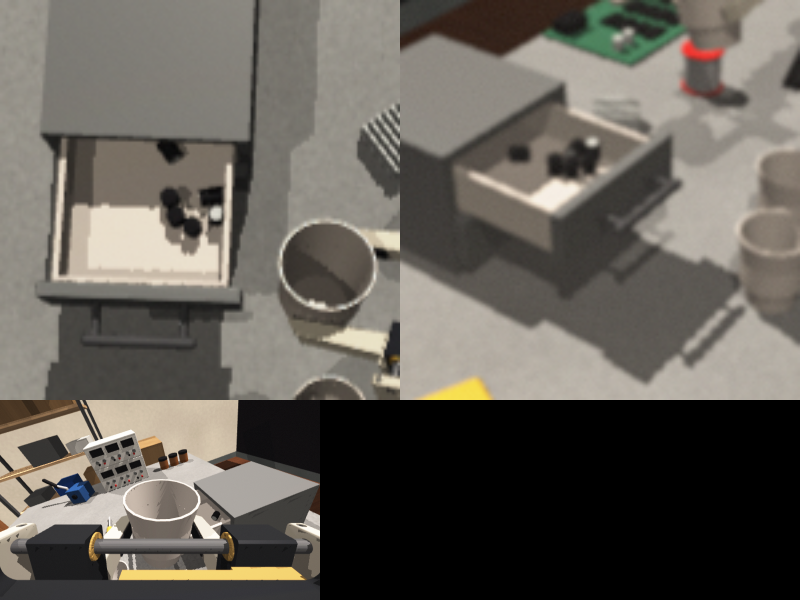

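All six capacitors are visible in the drawer in the top crop: (172,150), (171,197), (175,215), (192,227), (210,195) and (216,214). The cup is empty and still held, so it goes to the tray next.

>>> apply_moves --series '[{"jaw":1,"linear":[-0.09,0.04,0.045],"roll":-0.2},{"jaw":1,"linear":[-0.18,0.08,0.09],"roll":-0.4},{"jaw":1,"linear":[-0.28,0.121,0.14],"roll":-0.51},{"jaw":1,"linear":[-0.36,0.158,0.2],"roll":-0.51},{"jaw":1,"linear":[-0.45,0.198,0.265],"roll":-0.51},{"jaw":1,"linear":[-0.536,0.237,0.328],"roll":-0.51},{"jaw":1,"linear":[-0.536,0.237,0.328],"roll":-0.51},{"jaw":1,"linear":[-0.536,0.237,0.328],"roll":-0.51},{"jaw":1,"linear":[-0.536,0.237,0.328],"roll":-0.51}]'

```text
t: 31.2
tool_pos: [0.5156, -0.3178, 0.143]
orientation: [2.244, 1.848, -0.373]
force: [-0.7, -0.4, -0.9]
opening: 0.0682
```

```bash
python3 -c "
from h import *
s,M=st();print(np.degrees(np.arctan2(M[2,1],-M[2,2])))
rel([np.array(g)+.019*M[:,0] for g in ([.509,-.337,.08],[.509,-.337,.0495])])
t=cam('top');w=cam('wrist')
print(proj(t,[.509,-.337,.004]),proj(t,[.509,-.337,.15]))
cv2.imwrite('pics/w7.png',np.hstack([w['pixels'][:,80:480],cv2.resize(t['pixels'][130:330,350:550],(400,400))]))"
```

```text
t 31.2 q [-1.045  0.987  0.951  0.84   2.151 -0.747] p [ 0.5156 -0.3178  0.143 ] open 0.0682 F [-0.7 -0.4 -0.9]
[[ 0.182  0.981 -0.061]
 [ 0.928 -0.192 -0.318]
 [-0.324  0.001 -0.946]]
0.08326484360841181
[ 0.51245121 -0.31936009  0.07384186] [ 0.034 -0.005  0.11 ]
[ 0.51245121 -0.31936009  0.04334186] [ 0.05  -0.005  0.158]
[457.14554107 209.64152584] [480.00351054 202.68688754]
```

View pics/w7.png

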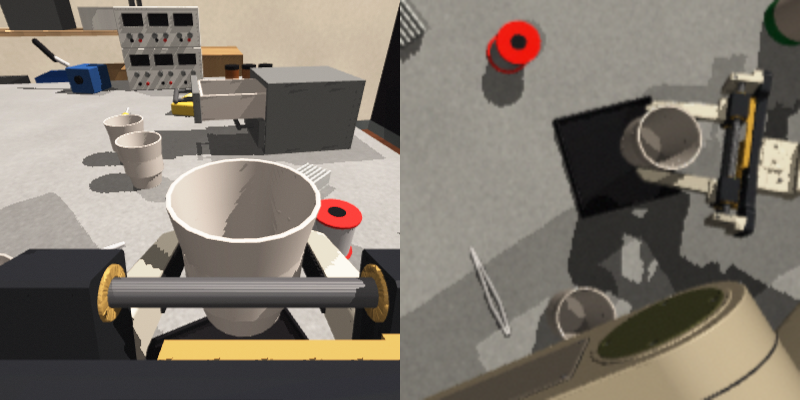

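The cup is upright and empty above the tray (top crop: tray corner at (555,120), cup at (668,138), offset by parallax). Lowering now.

>>> apply_moves --series '[{"jaw":1,"linear":[0.017,-0.005,0.05],"roll":0},{"jaw":1,"linear":[0.034,-0.005,0.11],"roll":0},{"jaw":1,"linear":[0.045,-0.005,0.14],"roll":0},{"jaw":1,"linear":[0.05,-0.005,0.158],"roll":0},{"jaw":1,"linear":[0.05,-0.005,0.158],"roll":0},{"jaw":1,"linear":[0.05,-0.005,0.158],"roll":0}]'

```text
t: 32.05
tool_pos: [0.5128, -0.3203, 0.0457]
orientation: [2.242, 1.846, -0.372]
force: [-0.3, 0.3, -0.2]
opening: 0.0679
```

```bash
python3 -c "
from h import *
s,M=st();print('grasp',s['tool_pos']-.019*M[:,0])"
```

```text
t 32.05 q [-1.049  1.141  0.895  0.792  2.085 -0.837] p [ 0.5128 -0.3203  0.0457] open 0.0679 F [-0.3  0.3 -0.2]
[[ 0.182  0.982 -0.058]
 [ 0.928 -0.191 -0.321]
 [-0.326  0.004 -0.945]]
grasp [ 0.50938729 -0.33795309  0.05192139]
```

>>> apply_moves --series '[{"jaw":1,"linear":[0.002,0,0.005],"roll":0},{"jaw":1,"linear":[0.002,0,0.005],"roll":0},{"jaw":1,"linear":[0.002,0,0.005],"roll":0}]'

```text
t: 32.42
tool_pos: [0.5129, -0.3203, 0.0427]
orientation: [2.241, 1.846, -0.372]
force: [0.4, -0.1, -0.5]
opening: 0.0679
```

>>> apply_moves --series '[{"jaw":-1,"linear":[0,0,0],"roll":0},{"jaw":-1,"linear":[0,0,0],"roll":0},{"jaw":-1,"linear":[0,0,0],"roll":0},{"jaw":-1,"linear":[0,0,0],"roll":0},{"jaw":-1,"linear":[0,0,0],"roll":0},{"jaw":-1,"linear":[0,0,0],"roll":0},{"jaw":-1,"linear":[0,0,0],"roll":0}]'

```text
t: 33.3
tool_pos: [0.5129, -0.3203, 0.0427]
orientation: [2.241, 1.846, -0.372]
force: [0.2, 0.9, 0.1]
opening: 0.0933
```

```bash
python3 -c "
from h import *
s,M=st()
w=cam('wrist');t=cam('top')
print(proj(w,[.509,-.338,.089]))
cv2.imwrite('pics/w8.png',np.hstack([w['pixels'][:,100:500],cv2.resize(t['pixels'][130:330,350:550],(400,400))]))"
```

```text
t 33.3 q [-1.049  1.146  0.892  0.791  2.083 -0.839] p [ 0.5129 -0.3203  0.0427] open 0.0933 F [0.2 0.9 0.1]
[[ 0.182  0.982 -0.058]
 [ 0.928 -0.191 -0.321]
 [-0.326  0.004 -0.945]]
[320.43187785 193.24208211]
```

View pics/w8.png

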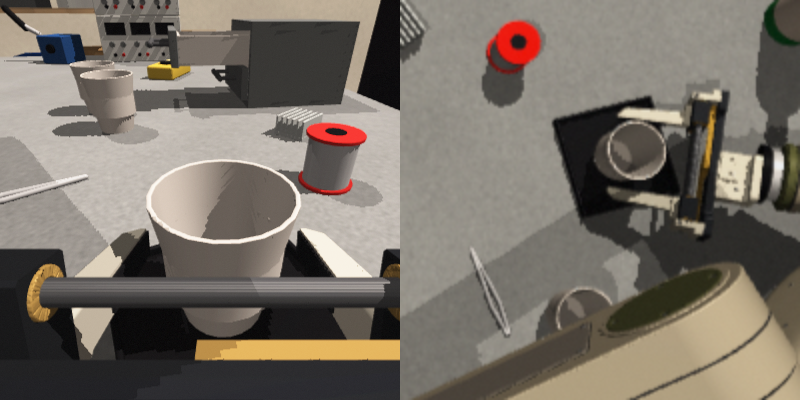

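The cup stands in the tray near its centre and the fingers are open. Now the retreat and the push are planned, with the tool rolled −90° so the body stays narrow and the closed fingertip presses on the front panel.

>>> apply_moves --series '[{"jaw":-1,"linear":[-0.05,0,0],"roll":0},{"jaw":-1,"linear":[-0.11,0,0],"roll":0},{"jaw":-1,"linear":[-0.167,0,0],"roll":0},{"jaw":-1,"linear":[-0.2,0,-0.08],"roll":0},{"jaw":-1,"linear":[-0.23,0,-0.18],"roll":0},{"jaw":0,"linear":[-0.26,0,-0.28],"roll":0},{"jaw":1,"linear":[-0.28,0,-0.36],"roll":0},{"jaw":1,"linear":[-0.28,0,-0.36],"roll":0}]'

```text
t: 34.4
tool_pos: [0.4954, -0.4073, 0.3076]
orientation: [2.233, 1.838, -0.373]
force: [-0.3, 0.3, 0.8]
opening: 0.0672
```

```bash
python3 - <<'E'
from h import *
from kin import ik
s,M=st()
W=[[.47,-.1,.3],[.485,.1,.3],[.485,.2,.3]]; rel(W)
q=s['q']
M2=M@R.from_euler('x',-90,degrees=True).as_matrix()
for w,m in [(W[0],M),(W[1],M),(W[2],M2),([.485,.2,.138],M2),([.56,.185,.138],M2),([.646,.175,.138],M2)]:
    q,c=ik(np.array(w),m,[q]);print(w,q.round(2),round(c,4))
E
```

```text
t 34.4 q [-1.117  1.023  0.575  1.015  2.406 -0.461] p [ 0.4954 -0.4073  0.3076] open 0.0672 F [-0.3  0.3  0.8]
[[ 0.183  0.982 -0.053]
 [ 0.925 -0.19  -0.33 ]
 [-0.334  0.012 -0.942]]
[0.47, -0.1, 0.3] [ 0.47  -0.139 -0.155]
[0.485, 0.1, 0.3] [ 0.783 -0.178 -0.266]
[0.485, 0.2, 0.3] [ 0.937 -0.21  -0.321]
[0.47, -0.1, 0.3] [-0.93  0.28  1.64  0.92  2.07 -0.66] 0.0
[0.485, 0.1, 0.3] [-0.64 -0.03  1.97  1.07  1.83 -0.53] 0.0
[0.485, 0.2, 0.3] [-0.46 -0.15  2.09  1.16  1.68 -2.02] 0.0
[0.485, 0.2, 0.138] [-0.46  0.19  2.12  1.14  1.53 -2.35] 0.0
[0.56, 0.185, 0.138] [-0.42  0.35  1.91  1.17  1.52 -2.3 ] 0.0
[0.646, 0.175, 0.138] [-0.38  0.53  1.66  1.19  1.51 -2.23] 0.0
```

>>> apply_moves --series '[{"jaw":1,"linear":[0.09,-0.03,-0.03],"roll":0},{"jaw":1,"linear":[0.18,-0.06,-0.06],"roll":0},{"jaw":1,"linear":[0.28,-0.09,-0.1],"roll":0},{"jaw":1,"linear":[0.38,-0.12,-0.13],"roll":-0.2},{"jaw":1,"linear":[0.47,-0.14,-0.155],"roll":-0.4},{"jaw":1,"linear":[0.57,-0.15,-0.19],"roll":-0.6},{"jaw":1,"linear":[0.67,-0.165,-0.225],"roll":-0.8},{"jaw":1,"linear":[0.783,-0.178,-0.266],"roll":-1},{"jaw":1,"linear":[0.86,-0.19,-0.29],"roll":-1},{"jaw":1,"linear":[0.937,-0.21,-0.321],"roll":-1},{"jaw":1,"linear":[0.937,-0.21,-0.321],"roll":-1},{"jaw":1,"linear":[0.937,-0.21,-0.321],"roll":-1}]'

```text
t: 35.9
tool_pos: [0.4843, 0.2002, 0.2992]
orientation: [1.868, 1.69, 0.104]
force: [-0.1, -1.3, 0.2]
opening: 0.0003
```

>>> apply_moves --series '[{"jaw":1,"linear":[0,0,0],"roll":-0.35},{"jaw":1,"linear":[0,0,0],"roll":-0.7},{"jaw":1,"linear":[0,0,0],"roll":-1},{"jaw":1,"linear":[0,0,0],"roll":-1}]'

```text
t: 36.4
tool_pos: [0.485, 0.1987, 0.2988]
orientation: [1.474, 1.481, 0.493]
force: [0.0, -0.9, -0.1]
opening: 0.0003
```

>>> apply_moves --series '[{"jaw":1,"linear":[0,0,0],"roll":-0.35},{"jaw":1,"linear":[0,0,0],"roll":-0.7},{"jaw":1,"linear":[0,0,0],"roll":-1},{"jaw":1,"linear":[0,0,0],"roll":-1}]'

```text
t: 36.9
tool_pos: [0.4853, 0.1978, 0.2986]
orientation: [1.062, 1.229, 0.807]
force: [-0.5, -0.2, -0.7]
opening: 0.0003
```

```bash
python3 - <<'E'
from h import *
s,M=st()
rel([[.487,.2,.19],[.487,.2,.138]])
t=cam('top');w=cam('wrist');sd=cam('side')
for z in (.135,.145,.155):
  print(z,[proj(c,[.503,.112,z]).round(1) for c in (w,t,sd)])
cv2.imwrite('pics/w9.png',np.hstack([w['pixels'][:,::1][:, 120:520],cv2.resize(sd['pixels'][130:280,220:370],(400,400))]))
E
```

```text
t 36.9 q [-0.465 -0.147  2.089  1.154  1.681 -2.017] p [0.4853 0.1978 0.2986] open 0.0003 F [-0.5 -0.2 -0.7]
[[ 0.185  0.06   0.981]
 [ 0.924  0.329 -0.194]
 [-0.335  0.942  0.005]]
[0.487, 0.2, 0.19] [ 0.065 -0.169  0.001]
[0.487, 0.2, 0.138] [ 0.094 -0.251  0.001]
0.135 [array([ 16.6, 307.6]), array([293. , 203.5]), array([323.1, 198.5])]
0.145 [array([ 26.9, 311.2]), array([292.9, 203. ]), array([323.1, 195.4])]
0.155 [array([ 37.5, 315. ]), array([292.8, 202.5]), array([323.2, 192.4])]
```

View pics/w9.png

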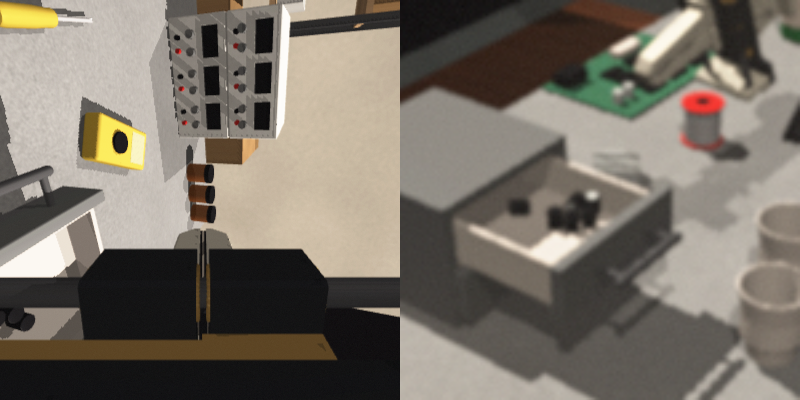

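Side crop: front panel top corner at (672,190), its left end at (553,272), handle ends at (680,238) and (608,280). The panel top looks lower than I assumed, so I'll solve for it.

```bash
python3 - <<'E'
from h import *
from scipy.optimize import least_squares
t=cam('top');sd=cam('side')
f=lambda u,v:(220+(u-400)/2.667,130+v/2.667)
g=lambda u,v:(200+u/2.667,90+v/2.667)
for n,a,b in [("panelR",g(240,292),f(672,190)),("panelL",g(38,285),f(553,272)),("handR",g(194,341),f(680,238)),("handL",g(83,340),f(608,280))]:
    o=least_squares(lambda p:np.r_[proj(t,p)-a,proj(sd,p)-b],[.5,.2,.13]);print(n,o.x.round(3),o.fun.round(1))
E
```

```text
panelR [0.51  0.118 0.127] [ 0.8  1.6 -2.1 -0.3]
panelL [0.516 0.301 0.13 ] [ 0.2  0.4 -0.5 -0.1]
handR [0.468 0.161 0.106] [ 0.5  0.9 -1.1 -0.2]
handL [0.473 0.265 0.114] [-0.9 -1.6  1.8  0.3]
```

```bash
python3 - <<'E'
from h import *
rel([[.492,.225,.2],[.492,.225,.132],[.53,.215,.122],[.58,.19,.12],[.62,.17,.12],[.64,.168,.12]])
E
```

```text
[0.492, 0.225, 0.2] [ 0.098 -0.14   0.002]
[0.492, 0.225, 0.132] [ 0.136 -0.247  0.001]
[0.53, 0.215, 0.122] [ 0.138 -0.264  0.066]
[0.58, 0.19, 0.12] [ 0.116 -0.276  0.156]
[0.62, 0.17, 0.12] [ 0.097 -0.283  0.228]
[0.64, 0.168, 0.12] [ 0.1   -0.282  0.261]
```

>>> apply_moves --series '[{"jaw":1,"linear":[0.05,-0.07,0],"roll":0},{"jaw":1,"linear":[0.098,-0.14,0.002],"roll":0},{"jaw":1,"linear":[0.117,-0.19,0.002],"roll":0},{"jaw":1,"linear":[0.136,-0.247,0.002],"roll":0},{"jaw":1,"linear":[0.136,-0.247,0.002],"roll":0}]'

```text
t: 37.78
tool_pos: [0.4949, 0.2246, 0.1346]
orientation: [1.063, 1.224, 0.813]
force: [1.0, 1.6, 16.0]
opening: 0.0004
```

```bash
python3 - <<'E'
from h import *
st(); rel([[.51,.225,.128],[.53,.215,.122],[.58,.19,.12],[.62,.17,.12]])
E
```

```text
t 37.775 q [-0.402  0.204  2.112  1.189  1.487 -2.344] p [0.4949 0.2246 0.1346] open 0.0004 F [ 1.   1.6 16. ]
[[ 0.186  0.056  0.981]
 [ 0.926  0.325 -0.194]
 [-0.329  0.944  0.009]]
[0.51, 0.225, 0.128] [ 0.009 -0.009  0.024]
[0.53, 0.215, 0.122] [ 0.003 -0.022  0.06 ]
[0.58, 0.19, 0.12] [-0.019 -0.034  0.15 ]
[0.62, 0.17, 0.12] [-0.037 -0.041  0.222]
```

```bash
python3 - <<'E'
from h import *
s=read_state();print(s['force'],s['wrist_torque'])
M=R.from_rotvec(s['orientation']).as_matrix();tq=s['wrist_torque']
print(M.T@s['force'],M.T@tq)
# compare drawer / cups pictures to the previous ones numerically
t=cam('top','pics/t10.png')
a=cv2.imread('pics/top0.png').astype(int)
for n,(u,v) in {'cupB':(323,247),'cupC':(278,262)}.items(): print(n,np.abs(a-t['pixels'])[v-22:v+22,u-22:u+22].mean())
E
```

```text
[ 0.98447396  1.60620834 15.98887192] [ 0.84987542 -0.89762289 -0.00119097]
[-3.59592403 15.67252173  0.79656292] [-0.67230714 -0.24530486  1.00789143]
cupB 25.03305785123967
cupC 32.25154958677686
```

The force and torque indicate the gripper body sits on the front panel's corner (16 N, harmless). I'll raise, back off and push the first stretch with the body's side, then finish with the fingertip.

```bash
python3 - <<'E'
from h import *
rel([[.49,.222,.16],[.465,.225,.15],[.465,.225,.141],[.505,.225,.141],[.545,.225,.141],[.54,.19,.141],[.54,.162,.126]])
E
```

```text
[0.49, 0.222, 0.16] [-0.019  0.038 -0.007]
[0.465, 0.225, 0.15] [-0.017  0.022 -0.049]
[0.465, 0.225, 0.141] [-0.012  0.008 -0.049]
[0.505, 0.225, 0.141] [0.    0.011 0.017]
[0.545, 0.225, 0.141] [0.013 0.015 0.082]
[0.54, 0.19, 0.141] [-0.043 -0.004  0.085]
[0.54, 0.162, 0.126] [-0.078 -0.043  0.094]
```

>>> apply_moves --series '[{"jaw":1,"linear":[-0.019,0.038,-0.007],"roll":0},{"jaw":1,"linear":[-0.017,0.022,-0.049],"roll":0},{"jaw":1,"linear":[-0.012,0.008,-0.049],"roll":0},{"jaw":1,"linear":[-0.012,0.008,-0.049],"roll":0},{"jaw":1,"linear":[-0.006,0.01,-0.02],"roll":0},{"jaw":1,"linear":[0,0.011,0.017],"roll":0}]'

```text
t: 38.58
tool_pos: [0.5062, 0.2246, 0.141]
orientation: [1.063, 1.225, 0.811]
force: [-1.5, -2.9, 2.4]
opening: 0.0006
```

```bash
python3 - <<'E'
from h import *
st();rel([[.525,.225,.141],[.545,.225,.141],[.54,.19,.141],[.54,.162,.126]])
E
```

```text
t 38.575 q [-0.392  0.211  2.085  1.193  1.487 -2.322] p [0.5062 0.2246 0.141 ] open 0.0006 F [-1.5 -2.9  2.4]
[[ 0.186  0.057  0.981]
 [ 0.925  0.326 -0.194]
 [-0.33   0.944  0.008]]
[0.525, 0.225, 0.141] [0.007 0.002 0.031]
[0.545, 0.225, 0.141] [0.013 0.004 0.063]
[0.54, 0.19, 0.141] [-0.043 -0.016  0.066]
[0.54, 0.162, 0.126] [-0.078 -0.054  0.075]
```

>>> apply_moves --series '[{"jaw":1,"linear":[0.003,0.001,0.015],"roll":0},{"jaw":1,"linear":[0.007,0.002,0.031],"roll":0},{"jaw":1,"linear":[0.01,0.003,0.047],"roll":0},{"jaw":1,"linear":[0.013,0.004,0.063],"roll":0},{"jaw":1,"linear":[0.013,0.004,0.063],"roll":0}]'

```text
t: 39.2
tool_pos: [0.5455, 0.2249, 0.1412]
orientation: [1.063, 1.224, 0.811]
force: [-0.8, -0.1, 0.5]
opening: 0.0008
```

```bash
python3 - <<'E'
from h import *
st();rel([[.538,.19,.142],[.538,.162,.126],[.56,.162,.126],[.6,.162,.126],[.63,.162,.126],[.642,.162,.126]])
t=cam('top','pics/t11.png')
E
```

```text
t 39.2 q [-0.36   0.294  1.982  1.211  1.472 -2.294] p [0.5455 0.2249 0.1412] open 0.0008 F [-0.8 -0.1  0.5]
[[ 0.186  0.057  0.981]
 [ 0.925  0.326 -0.195]
 [-0.33   0.944  0.008]]
[0.538, 0.19, 0.142] [-0.057 -0.018 -0.001]
[0.538, 0.162, 0.126] [-0.091 -0.059  0.008]
[0.56, 0.162, 0.126] [-0.084 -0.057  0.044]
[0.6, 0.162, 0.126] [-0.072 -0.053  0.109]
[0.63, 0.162, 0.126] [-0.062 -0.05   0.158]
[0.642, 0.162, 0.126] [-0.059 -0.049  0.178]
```

```bash
python3 - <<'E'
import cv2,numpy as np
a=cv2.imread('pics/t11.png');b=cv2.imread('pics/top0.png')
# handle column profile: left part of drawer front, away from the gripper
for n,i in (('before',b),('now',a)): print(n,[int(x) for x in i[160:240,225:232].mean(axis=(1,2))])
E
```

```text
before [61, 61, 62, 63, 64, 64, 92, 138, 148, 148, 148, 149, 152, 152, 152, 153, 157, 157, 158, 161, 160, 161, 161, 162, 166, 166, 168, 170, 169, 169, 170, 173, 175, 192, 210, 176, 126, 116, 117, 116, 110, 79, 28, 30, 43, 66, 67, 67, 67, 67, 67, 67, 67, 66, 66, 66, 67, 66, 63, 65, 68, 67, 66, 67, 66, 67, 68, 68, 68, 68, 68, 67, 67, 67, 67, 67, 67, 66, 67, 68]
now [62, 63, 63, 64, 64, 65, 93, 139, 150, 150, 150, 168, 204, 200, 129, 118, 117, 117, 114, 91, 28, 30, 30, 38, 57, 64, 66, 68, 68, 66, 65, 66, 66, 66, 65, 65, 65, 66, 66, 66, 67, 67, 67, 67, 66, 67, 67, 67, 68, 68, 69, 68, 68, 67, 68, 67, 68, 68, 68, 69, 68, 67, 67, 68, 68, 69, 68, 77, 111, 145, 143, 142, 141, 143, 139, 134, 141, 141, 143, 145]
```

The panel has moved about 52 mm. Now I switch to the fingertip and keep pushing.

>>> apply_moves --series '[{"jaw":1,"linear":[-0.03,-0.009,-0.006],"roll":0},{"jaw":1,"linear":[-0.057,-0.018,-0.003],"roll":0},{"jaw":1,"linear":[-0.091,-0.04,0.006],"roll":0},{"jaw":1,"linear":[-0.091,-0.059,0.008],"roll":0},{"jaw":1,"linear":[-0.091,-0.059,0.008],"roll":0}]'

```text
t: 39.88
tool_pos: [0.5369, 0.1623, 0.1246]
orientation: [1.066, 1.226, 0.811]
force: [0.5, 0.5, 0.3]
opening: 0.0005
```

```bash
python3 - <<'E'
from h import *
st();rel([[.56,.162,.126],[.6,.162,.126],[.63,.162,.126],[.64,.162,.126]])
E
```

```text
t 39.875 q [-0.483  0.357  1.944  1.134  1.549 -2.35 ] p [0.5369 0.1623 0.1246] open 0.0005 F [0.5 0.5 0.3]
[[ 0.186  0.059  0.981]
 [ 0.926  0.324 -0.195]
 [-0.33   0.944  0.005]]
[0.56, 0.162, 0.126] [0.006 0.004 0.038]
[0.6, 0.162, 0.126] [0.018 0.008 0.103]
[0.63, 0.162, 0.126] [0.027 0.011 0.152]
[0.64, 0.162, 0.126] [0.031 0.012 0.169]
```

>>> apply_moves --series '[{"jaw":1,"linear":[0.003,0.002,0.02],"roll":0},{"jaw":1,"linear":[0.006,0.003,0.038],"roll":0},{"jaw":1,"linear":[0.01,0.004,0.06],"roll":0},{"jaw":1,"linear":[0.014,0.005,0.08],"roll":0},{"jaw":1,"linear":[0.018,0.006,0.103],"roll":0},{"jaw":1,"linear":[0.022,0.007,0.125],"roll":0},{"jaw":1,"linear":[0.027,0.008,0.15],"roll":0},{"jaw":1,"linear":[0.027,0.008,0.15],"roll":0}]'

```text
t: 40.88
tool_pos: [0.6269, 0.1618, 0.1243]
orientation: [1.066, 1.231, 0.815]
force: [-14.2, -6.2, 6.7]
opening: 0.0009
```

```bash
python3 - <<'E'
from h import *
st();rel([[.64,.162,.125],[.65,.162,.125]])
t=cam('top','pics/t12.png')
print([int(x) for x in t['pixels'][130:200,225:232].mean(axis=(1,2))])
for x in (.64,.65,.66): print(proj(t,[x,.27,.129]))
E
```

```text
t 40.875 q [-0.412  0.534  1.696  1.175  1.532 -2.262] p [0.6269 0.1618 0.1243] open 0.0009 F [-14.2  -6.2   6.7]
[[ 0.18   0.06   0.982]
 [ 0.927  0.323 -0.19 ]
 [-0.328  0.945  0.003]]
[0.64, 0.162, 0.125] [0.004 0.003 0.021]
[0.65, 0.162, 0.125] [0.007 0.004 0.038]
[117, 117, 117, 117, 117, 117, 116, 117, 117, 111, 81, 34, 48, 53, 54, 74, 107, 87, 29, 29, 29, 29, 30, 32, 34, 29, 30, 30, 37, 54, 67, 67, 67, 66, 66, 68, 68, 66, 65, 66, 67, 67, 66, 66, 66, 66, 66, 66, 67, 67, 67, 65, 65, 65, 64, 64, 64, 66, 66, 65, 65, 65, 64, 66, 65, 65, 65, 64, 80, 118]
[229.77884883 147.84046196]
[229.94641149 143.90502672]
[230.11345401 139.98180768]
```

```bash
python3 - <<'E'
from h import *
rel([[.60,.155,.13],[.57,.14,.16],[.55,.12,.3]])
E
```

```text
[0.6, 0.155, 0.13] [-0.022  0.003 -0.042]
[0.57, 0.14, 0.16] [-0.07   0.039 -0.086]
[0.55, 0.12, 0.3] [-0.184  0.246 -0.112]
```

```bash
python3 - <<'E'
from h import *
rel([[.624,.13,.14],[.58,.13,.18],[.55,.12,.3]])
E
```

```text
[0.624, 0.13, 0.14] [-0.059  0.007  0.005]
[0.58, 0.13, 0.18] [-0.094  0.066 -0.066]
[0.55, 0.12, 0.3] [-0.184  0.246 -0.112]
```

>>> apply_moves --series '[{"jaw":1,"linear":[-0.03,0.004,0],"roll":0},{"jaw":1,"linear":[-0.059,0.007,0.003],"roll":0},{"jaw":1,"linear":[-0.075,0.04,-0.03],"roll":0},{"jaw":1,"linear":[-0.094,0.066,-0.066],"roll":0},{"jaw":1,"linear":[-0.14,0.16,-0.09],"roll":0},{"jaw":1,"linear":[-0.184,0.246,-0.112],"roll":0},{"jaw":1,"linear":[-0.184,0.246,-0.112],"roll":0},{"jaw":1,"linear":[-0.35,0.246,-0.112],"roll":0},{"jaw":1,"linear":[-0.35,0.246,-0.112],"roll":0},{"jaw":1,"linear":[-0.35,0.246,-0.112],"roll":0}]'

```text
t: 42.18
tool_pos: [0.5327, 0.0246, 0.333]
orientation: [1.066, 1.227, 0.811]
force: [0.2, 1.0, 0.4]
opening: 0.0005
```

```bash
python3 - <<'E'
from h import *
st()
t=cam('top');s=cam('side')
print([int(x) for x in t['pixels'][130:165,225:232].mean(axis=(1,2))])
cv2.imwrite('pics/f.png',np.vstack([np.hstack([cv2.resize(t['pixels'][50:200,200:350],(400,400)),cv2.resize(s['pixels'][150:300,180:330],(400,400))]),cv2.resize(t['pixels'][130:330,150:550],(400,200)) if 0 else np.hstack([t['pixels'][120:320,180:580],s['pixels'][120:320,200:600]])]))
E
```

```text
t 42.175 q [-0.703  0.147  1.73   1.07   1.914 -2.059] p [0.5327 0.0246 0.333 ] open 0.0005 F [0.2 1.  0.4]
[[ 0.185  0.06   0.981]
 [ 0.926  0.324 -0.194]
 [-0.33   0.944  0.005]]
[119, 119, 119, 118, 118, 119, 118, 118, 118, 113, 83, 36, 48, 54, 54, 75, 109, 89, 28, 29, 30, 30, 30, 32, 34, 30, 30, 30, 38, 55, 67, 68, 68, 67, 67]
```

View pics/f.png

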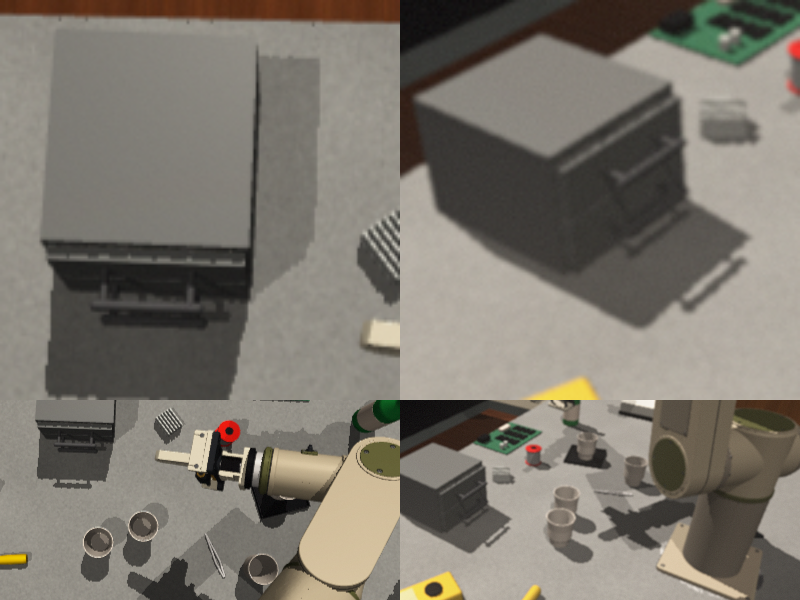

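The last picture shows the top panel flush with the lower drawer front and both handles in line. The cup stands in the tray (side crop, (587,447)), and the arm is clear of everything. Handing in.

```bash
python3 -c "
from plant import *
print(close_job()); print(read_state()['t'])"
```

```text
the job is handed in; nothing more can be done
None
the job is handed in; nothing more can be done
```

The job is done and handed in at about 42 s of the 69 s allowed; the interface gave no verdict. I took the farthest cup, poured all six capacitors into the open drawer, stood the empty cup in the tray and pushed the drawer shut.

- **Tilting the tool:** the moves can't tilt the tool directly. I got it about 71° from vertical by repeatedly pushing toward out-of-reach poses, then poured by rolling.
- **Capacitors:** the picture after the pour, with the cup still held, showed all six lying in the drawer. I did not see them again once the drawer was shut.
- **Cup:** it was upright near the tray's centre after release and in the last picture.
- **Drawer:** it met a firm stop at about 14 N, and the panel then looked flush with the lower drawer front. I judged this from pictures and could not read the joint to check it is within 6 mm.
- **Misjudged step:** my first descent for the push put the gripper body on something at 16 N, probably the front panel's corner. I had overestimated the panel's height. I raised the arm, pushed the first 5 cm with the body's side at low force, and finished with the fingertips.
- **Other things:** none looked moved in the last picture, though I did not measure them. The arm was clear of everything, with the force near zero.

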